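# Trip the live charger, load the packs, reset it and trip-test it again

## Robot

A 6-joint arm with a two-finger parallel gripper is mounted at the origin on the work surface. World frame = base frame: x ahead of the robot, y to its left, z up, the work surface at z = 0. Lengths are in m, angles in rad, forces in N, time in s.
With the tool pointing down it reaches from about 0.225 to 0.725 m from the base axis. Payload 3.1 kg.
Tool frame: the origin (TCP) lies at the very end of the fingers, on their centre line; the grasp point (between the pads) lies 19 mm behind it; z points along the fingers, y is the line along which they close (so a half turn about z gives the same grasp; the last joint's range is limited). The gripper opens to 85 mm and grips with 20 to 120 N. Pads are 22 mm wide; open, the fingers measure 114 mm over their backs; the gripper's body (76 mm by 85 mm) begins 54 mm behind the grasp point. The pads swing forward as they close: fully open they stand 13 mm farther back than shut.
Start: joints at [1.15, 0.048, 0.099, 1.622, 0, 1.443], TCP at [0.152, 0.503, 0.231] pointing down, gripper open.
Joint ranges: [-2.91, 2.91], [-0.99, 1.94], [-1.21, 1.42], [-2.12, 2.29], [-1.49, 1.47], [-3.14, 3.14]. Speed limits (rad/s): [2.79, 2.79, 3.14, 3.14, 3.14, 3.14].

## Interface

Orientations are given as a 3x3 rotation matrix whose columns are the frame's x, y, z axes.
In Python, from plant import sense, capture, camera_info, finish_job, boxes_of, masks_of gives the robot as it stands.
- The arm moves only by the shell command python3 -m creep 'ROWS' [FORCE]. ROWS is JSON, a list of rows, each an object of numbers: "rx", "ry", "rz": the turn, a rotation vector about the world's x, y, z in rad; "x", "y", "z": the shift along the world's x, y, z in m; "hand": the closure, from -1 (fully open) to 1 (shut). In form: [{"rx": .., "ry": .., "rz": .., "x": .., "y": .., "z": .., "hand": ..}, ...]. A call has 1 to 5 rows; each row is the pose to reach, as a shift and turn from the pose commanded when the call began; what a row does not reach only later rows make up. A row lasts 1/8 s, in which the tool goes at most 62.5 mm and 10.7 degrees, less where a joint would pass 70% of its speed; a pose out of reach is approached as far as the arm can. A call with a gripper value outside its range is refused whole. The fingers move at their own pace and stop on an object; FORCE is the grip in N (left out, the last holds). Time passes only in rows, so rows that repeat a pose let the fingers close. It gives the time, the measured TCP pose, the force, the opening and the grip force at its end, in the units of the state.
- sense(): the state, without advancing time (a new reading comes with each control period).
- capture(name): name is "scene" or "top" or "wrist"; returns the picture (384x512x3 uint8, blue, green, red); there is no depth.
- camera_info(name): a dict with "mtx" (3x3 intrinsics, pixels), "cam_to_world" (4x4, takes a point from camera to world coordinates); the wrist camera has in their place "tool_from_camera" (4x4, takes a point from camera to tool coordinates, whose origin is the TCP and whose axes are the flange's). Camera axes: x right, y up, looking along -z (the intrinsics and any distortion apply to the point x, -y, -z); pixel columns grow to the right and rows downward; lengths in m; the calibration is good to about 2 mm. A picture is of the moment at which its call begins: read the wrist's pose just before it. camera_info takes no time and is no camera call.
- finish_job(): hands the job in; it is judged then, once.
Trained networks look in the newest picture that a camera, given by its name, has taken for a name from the list of things; names that differ only in an ending like _2 or _b are one class to them, and where a whole thing is asked for, a point or a joint stands for the part that bears it (a point fixed in the world has none). Each returns a list of dicts, best first, with "confidence" (0 to 1); they miss things now and then, are a little off and sometimes report something else, mostly with a low value. They report only what shows in the picture. A call takes as long as a camera call. They do not tell look-alikes from the thing itself.
- boxes_of(camera, name): "box" ([left, top, right, bottom] in pixels, round what is visible of it).
- masks_of(camera, name): "region" (384x512 bool, what is visible of it) and "box" ([left, top, right, bottom] in pixels, round what is visible of it).
The state is a dict: "clock": time; "q": joint angles; "qd": joint speeds; "joint_efforts": joint torques, N m; "tool_pos": TCP position; "ee_rot": TCP orientation; "contact_force": force on the tool from outside, world axes, zero at the start; "ft_torque": the same for the moment, N m; "grip_width": finger opening in m; "gripper_force": force on a finger pad.
Only numpy, scipy, OpenCV 4.12 (cv2) and the standard library are available. Lean on these libraries where they do the work, as an engineer would, in place of code of your own. Each camera call takes 0.05 s, during which the arm holds its last target. There are 200 camera calls.

## Task

Put the carver's battery packs on charge in the live one of the two charging units, the one whose breaker handle stands up: press its test button so that its handle drops; then, while it is off, move every battery pack, those on the bench and any left in the dead unit, into the live unit's pockets, one to a pocket, upright and fully down; then lift its handle fully back up. With the packs aboard, press the test button once more to prove that the handle still drops, and lift it fully up again. Leave the dead unit's handle down, and do not disturb anything else on the bench.

Things in the scene. Friction and masses are not known exactly. Their poses are not given: they have to be found in the camera images.
- unit_a: one of two identical fixed charging units, left or right: a black tray 57 x 269 mm, walls 4 mm thick, 26 mm high over the bench, with 5 open pockets 49 x 49 mm in a row along unit y: centres at unit x = 0, y = -106, -53, 0, 53, 106 mm, floor 6 mm above the bench; behind it (unit +x) a breaker box. Origin: on the bench under the middle pocket; z up, x away from the robot within 0.1 rad
- lever_a (a joint): unit_a's breaker handle, rad: 0 = fully up (live; leaning 0.17 from upright to unit -y), 1.40 = fully dropped (off; leaning 1.23 to unit +y). Light steel bail, two arms 80 mm long, 74 mm apart; it falls to the side of upright it leans to and rests at either stop by its weight (0.07 kg, no latch; about 1 N to lift)
- bar_a (a point): middle of the handle's cross-bar on unit_a: round steel, 12 mm diameter, 66 mm free length between the arms, along unit x, nothing else between the arms; its axis is 80 mm from the hinge axis
- pivot_a (a point): point on unit_a's handle hinge axis (along unit x) midway between the arms, 50 mm above the bench, at unit x = 105, y = 0 mm, inside the grey hump (60 x 60 mm, top 64 mm above the bench) on the grey breaker box (unit x 60 to 150, y -115 to 115 mm, top 36 mm above the bench)
- test_a (a joint): unit_a's test button, m: 0 = out, 0.006 = fully down (about 5 N, springs back). Pressed more than about 5 mm it tips the raised handle past upright, which then falls by itself in about 1 s
- button_a (a point): centre of the top face of unit_a's round white test button, 28 mm diameter, 54 mm above the bench, facing up, on the breaker box at unit x = 105, y = -85 mm
- unit_b: one of two identical fixed charging units, left or right: a black tray 57 x 269 mm, walls 4 mm thick, 26 mm high over the bench, with 5 open pockets 49 x 49 mm in a row along unit y: centres at unit x = 0, y = -106, -53, 0, 53, 106 mm, floor 6 mm above the bench; behind it (unit +x) a breaker box. Origin: on the bench under the middle pocket; z up, x away from the robot within 0.1 rad
- lever_b (a joint): unit_b's breaker handle, rad: 0 = fully up (live; leaning 0.17 from upright to unit -y), 1.40 = fully dropped (off; leaning 1.23 to unit +y). Light steel bail, two arms 80 mm long, 74 mm apart; it falls to the side of upright it leans to and rests at either stop by its weight (0.07 kg, no latch; about 1 N to lift)
- bar_b (a point): middle of the handle's cross-bar on unit_b: round steel, 12 mm diameter, 66 mm free length between the arms, along unit x, nothing else between the arms; its axis is 80 mm from the hinge axis
- pivot_b (a point): point on unit_b's handle hinge axis (along unit x) midway between the arms, 50 mm above the bench, at unit x = 105, y = 0 mm, inside the grey hump (60 x 60 mm, top 64 mm above the bench) on the grey breaker box (unit x 60 to 150, y -115 to 115 mm, top 36 mm above the bench)
- test_b (a joint): unit_b's test button, m: 0 = out, 0.006 = fully down (about 5 N, springs back). Pressed more than about 5 mm it tips the raised handle past upright, which then falls by itself in about 1 s
- button_b (a point): centre of the top face of unit_b's round white test button, 28 mm diameter, 54 mm above the bench, facing up, on the breaker box at unit x = 105, y = -85 mm
- pack1: battery pack (may be absent): square block 54 mm tall standing upright: black base 38 x 38 x 26 mm, above it a grey top 34 x 34 x 28 mm with ribs, to be gripped. 0.15 to 0.3 kg, most of it in the base. Origin: centre of its underside; z up; fits a pocket any way round; starts on the bench in front of the units
- pack2: battery pack (may be absent): square block 54 mm tall standing upright: black base 38 x 38 x 26 mm, above it a grey top 34 x 34 x 28 mm with ribs, to be gripped. 0.15 to 0.3 kg, most of it in the base. Origin: centre of its underside; z up; fits a pocket any way round; starts on the bench in front of the units
- pack3: battery pack (may be absent): square block 54 mm tall standing upright: black base 38 x 38 x 26 mm, above it a grey top 34 x 34 x 28 mm with ribs, to be gripped. 0.15 to 0.3 kg, most of it in the base. Origin: centre of its underside; z up; fits a pocket any way round; starts on the bench in front of the units
- pack4: battery pack (may be absent): square block 54 mm tall standing upright: black base 38 x 38 x 26 mm, above it a grey top 34 x 34 x 28 mm with ribs, to be gripped. 0.15 to 0.3 kg, most of it in the base. Origin: centre of its underside; z up; fits a pocket any way round; starts on the bench in front of the units
- pack5: battery pack (may be absent): square block 54 mm tall standing upright: black base 38 x 38 x 26 mm, above it a grey top 34 x 34 x 28 mm with ribs, to be gripped. 0.15 to 0.3 kg, most of it in the base. Origin: centre of its underside; z up; fits a pocket any way round; starts in a pocket of the dead unit
- pack6: battery pack (may be absent): square block 54 mm tall standing upright: black base 38 x 38 x 26 mm, above it a grey top 34 x 34 x 28 mm with ribs, to be gripped. 0.15 to 0.3 kg, most of it in the base. Origin: centre of its underside; z up; fits a pocket any way round; starts in a pocket of the dead unit
- offcut: plain rectangular wood offcut 60 x 36 x 24 mm; not part of the job; origin at its underside, z up
- tin: small round metal tin, 44 mm diameter, 45 mm tall; not part of the job; origin at its underside, z up
- mallet: wooden mallet lying down: head 76 mm diameter x 110 mm, handle 26 mm thick and 200 mm long; not part of the job; origin at its underside, z up
- bird: carved wooden bird, 60 mm wide, 102 mm tall; not part of the job; origin at its underside, z up
- glue: white glue bottle, 48 mm diameter, 130 mm tall; not part of the job; origin at its underside, z up
There are look-alikes about, which are no part of the job. Leave any turquoise look-alike of the pack2 alone.

How it is judged:
On the way, in this order (a step that is already met when the one before it is completed fails the run):
1. the live unit's test button is pressed down (more than 4 mm) while its handle is still up (value of joint test_a above 0.004 m and value of joint lever_a below 0.9 rad).
2. the live unit's handle has dropped (joint over 1.25 rad) (value of joint lever_a above 1.25 rad), for 0.1 s.
3. with the handle down, every pack stands fully down in the live unit's pockets (value of joint lever_a above 1.25 rad and x of pack1 in the frame of unit_a between -0.015 and 0.015 m and y of pack1 in the frame of unit_a between -0.135 and 0.135 m and z of pack1 in the frame of unit_a between 0.002 and 0.01 m and angle between each of pack1, pack2, pack3, pack4, pack5, pack6's own z axis and vertical below 0.1 rad and x of pack2 in the frame of unit_a between -0.015 and 0.015 m and y of pack2 in the frame of unit_a between -0.135 and 0.135 m and z of pack2 in the frame of unit_a between 0.002 and 0.01 m and x of pack3 in the frame of unit_a between -0.015 and 0.015 m and y of pack3 in the frame of unit_a between -0.135 and 0.135 m and z of pack3 in the frame of unit_a between 0.002 and 0.01 m and x of pack4 in the frame of unit_a between -0.015 and 0.015 m and y of pack4 in the frame of unit_a between -0.135 and 0.135 m and z of pack4 in the frame of unit_a between 0.002 and 0.01 m and x of pack5 in the frame of unit_a between -0.015 and 0.015 m and y of pack5 in the frame of unit_a between -0.135 and 0.135 m and z of pack5 in the frame of unit_a between 0.002 and 0.01 m and x of pack6 in the frame of unit_a between -0.015 and 0.015 m and y of pack6 in the frame of unit_a between -0.135 and 0.135 m and z of pack6 in the frame of unit_a between 0.002 and 0.01 m), for 0.2 s.
4. the handle is lifted fully back up with all the packs in place (value of joint lever_a below 0.1 rad and x of pack1 in the frame of unit_a between -0.015 and 0.015 m and y of pack1 in the frame of unit_a between -0.135 and 0.135 m and z of pack1 in the frame of unit_a between 0.002 and 0.01 m and angle between each of pack1, pack2, pack3, pack4, pack5, pack6's own z axis and vertical below 0.1 rad and x of pack2 in the frame of unit_a between -0.015 and 0.015 m and y of pack2 in the frame of unit_a between -0.135 and 0.135 m and z of pack2 in the frame of unit_a between 0.002 and 0.01 m and x of pack3 in the frame of unit_a between -0.015 and 0.015 m and y of pack3 in the frame of unit_a between -0.135 and 0.135 m and z of pack3 in the frame of unit_a between 0.002 and 0.01 m and x of pack4 in the frame of unit_a between -0.015 and 0.015 m and y of pack4 in the frame of unit_a between -0.135 and 0.135 m and z of pack4 in the frame of unit_a between 0.002 and 0.01 m and x of pack5 in the frame of unit_a between -0.015 and 0.015 m and y of pack5 in the frame of unit_a between -0.135 and 0.135 m and z of pack5 in the frame of unit_a between 0.002 and 0.01 m and x of pack6 in the frame of unit_a between -0.015 and 0.015 m and y of pack6 in the frame of unit_a between -0.135 and 0.135 m and z of pack6 in the frame of unit_a between 0.002 and 0.01 m), for 0.2 s.
5. the test button is pressed a second time (more than 4 mm) while the handle is still up (all of step 1).
6. the handle has dropped again (joint over 1.25 rad) (value of joint lever_a above 1.25 rad), for 0.1 s.
7. the handle is lifted fully back up again with all the packs in place (all of step 4), for 0.2 s.
At the end, for the whole second after the job is handed in: the live unit's handle is up again (below 0.10 rad), the other's still down (over 1.25 rad), and every pack stands in the live unit's pockets: within 15 mm of the row's middle line, 135 mm of its centre along the row, underside 2 to 10 mm above the bench, tilted under 0.10 rad (all of step 7 and value of joint lever_b above 1.25 rad); the robot touches nothing.
It fails at once if the dead unit's handle is raised (joint below 1.1 rad) (value of joint lever_b below 1.1 rad).
It fails at once if a bystander (offcut, tin, mallet, bird, glue) is moved more than 50 mm or tipped over (distance of any of offcut, tin, mallet, bird, glue from where it was at the start of the episode above 0.05 m or angle between any of offcut, tin, mallet, bird, glue's own z axis and vertical above 0.6 rad).
Of pack1, pack2, pack3, pack4, pack5, pack6 only 3 to 5 are there at a start; the rules pass over those that are not, and their reading is None.
At some moment in a run one of pack1, pack2, pack3, pack4, pack5, pack6 may be knocked a few centimetres aside while the robot is not near it.
It also fails if it takes over 208 s, if anything falls off the work surface, if the arm or the gripper's body presses on something with over 40 N, if the wrist force passes 120 N, or if a joint passes its speed limit or range.

## Working session

There is one attempt and no reset: what is moved stays moved. The work goes in short steps, Python scripts to look and compute and a shell command to move; the robot and the scene stay as the last step left them, time stands still between calls to the robot, and variables do not carry over. Pictures are saved under pics/ and viewed, at most 14 in all, crops included, and the job is handed in when it is done.

```bash
mkdir -p pics; ls; python3 - <<'E'
from plant import *
import cv2,numpy as np
s=sense();print(s['clock'],s['tool_pos'],np.round(s['ee_rot'],3).tolist(),s['grip_width'])
for n in('scene','top'):
    cv2.imwrite(f'pics/{n}0.png',capture(n))
    i=camera_info(n);print(n,np.round(i['mtx'],1).tolist(),np.round(i['cam_to_world'],3).tolist(),[k for k in i])
print(camera_info('wrist'))
E
```

```text
pics
0.0 [0.15128257 0.5020554  0.23007756] [[-0.957, 0.289, -0.001], [0.289, 0.957, -0.002], [0.0, -0.002, -1.0]] 0.0855308910491985
scene [[407.7, 0.0, 258.7], [0.0, 407.7, 188.3], [0.0, 0.0, 1.0]] [[0.559, -0.441, 0.702, 1.319], [0.829, 0.315, -0.463, -0.556], [-0.017, 0.841, 0.541, 0.727], [0.0, 0.0, 0.0, 1.0]] ['mtx', 'cam_to_world']
top [[480.0, 0.0, 266.2], [0.0, 480.0, 184.1], [0.0, 0.0, 1.0]] [[-0.015, 0.996, -0.085, 0.372], [-1.0, -0.016, -0.013, -0.012], [-0.014, 0.085, 0.996, 1.525], [0.0, 0.0, 0.0, 1.0]] ['mtx', 'cam_to_world']
{'mtx': array([[340.72554512,   0.        , 252.43293479],
       [  0.        , 340.72554512, 187.8937539 ],
       [  0.        ,   0.        ,   1.        ]]), 'tool_from_camera': array([[-3.50307075e-04,  9.61254253e-01,  2.75663089e-01,
         6.92647477e-02],
       [ 9.99999414e-01,  6.19141569e-04, -8.88205955e-04,
        -4.40249967e-04],
       [-1.02446623e-03,  2.75662616e-01, -9.61253906e-01,
        -1.42804250e-01],
       [ 0.00000000e+00,  0.00000000e+00,  0.00000000e+00,
         1.00000000e+00]])}
```

View pics/scene0.png

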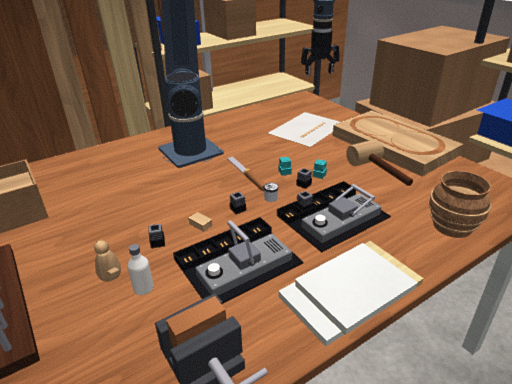

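View pics/top0.png

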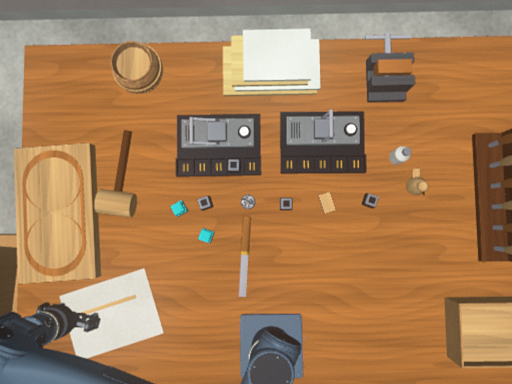

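The scene shows the near/right unit live, with its raised bail at about scene (240,240) and top (330,122). The left unit's bail is down, at top (200,130).

Pack candidates in top:
- grey/black at (205,203), (286,203) and (371,200) on the bench, and (233,166) in the dead unit
- turquoise look-alikes at (179,208) and (205,236), which I leave alone

Also nearby are the tin (248,202), offcut (327,203) and bird (417,185).

```bash
cat > h.py <<'E'
from plant import *
import cv2,numpy as np
from scipy.optimize import minimize
from scipy.spatial.transform import Rotation as R
UNIT=[(-.0285,.0285,-.1345,.1345,0,.026),(.06,.15,-.115,.115,0,.036),(.0285,.06,-.115,.115,0,.02),(.075,.135,-.03,.03,.036,.064)]
PACK=[(-.019,.019,-.019,.019,0,.026),(-.017,.017,-.017,.017,.026,.054)]
def cam(n,s=None):
    i=camera_info(n)
    if n!='wrist': return i['mtx'],np.array(i['cam_to_world'])
    s=s or sense();T=np.eye(4);T[:3,:3]=s['ee_rot'];T[:3,3]=s['tool_pos']
    return i['mtx'],T@i['tool_from_camera']
def proj(P,c):
    K,T=c;p=(np.atleast_2d(P)-T[:3,3])@T[:3,:3]*[1,-1,-1];p=p@np.asarray(K).T
    return p[:,:2]/p[:,2:]
def ray(uv,z,c):
    K,T=c;d=np.linalg.solve(K,[uv[0],uv[1],1])*[1,-1,-1];d=T[:3,:3]@d
    return T[:3,3]+d*(z-T[2,3])/d[2]
def corners(b):
    return np.array([[x,y,z] for x in b[:2] for y in b[2:4] for z in b[4:]])
def l2w(P,p):
    c,s=np.cos(p[2]),np.sin(p[2]);P=np.atleast_2d(P)
    return np.c_[p[0]+c*P[:,0]-s*P[:,1],p[1]+s*P[:,0]+c*P[:,1],P[:,2]+(p[3] if len(p)>3 else 0)]
def sil(boxes,p,c,off,sc,N,z0=0):
    m=np.zeros((N,N),np.uint8)
    for b in boxes:
        q=(proj(l2w(corners(b),[*p,z0]),c)-off)*sc
        cv2.fillConvexPoly(m,cv2.convexHull(np.round(q*16).astype(np.int32)),255,cv2.LINE_AA,4)
    return m/255.
def fit(region,boxes,p0,c,z0=0):
    ys,xs=np.nonzero(region);off=np.array([xs.min()-8,ys.min()-8]);n=max(np.ptp(xs),np.ptp(ys))+17
    N=384;sc=N/n
    t=cv2.warpAffine(region.astype(np.float32),np.float64([[sc,0,-off[0]*sc],[0,sc,-off[1]*sc]]),(N,N))
    f=lambda p:np.abs(sil(boxes,p,c,off,sc,N,z0)-t).sum()/t.sum()
    best=None
    for dy in (0,.4,.8,1.2) if len(boxes)==2 else (0,):
        s0=np.array([p0[0],p0[1],p0[2]+dy])
        r=minimize(f,s0,method='Nelder-Mead',options=dict(initial_simplex=s0+np.vstack([np.zeros(3),np.diag([.01,.01,.1])]),xatol=1e-4,fatol=1e-5))
        if best is None or r.fun<best.fun: best=r
    return best.x,best.fun
E
python3 - <<'E'
from h import *
im=capture('top');c=cam('top')
for n in('unit_a','pack1','offcut','tin','bird','mallet','glue','button_a','lever_a'):
    for d in masks_of('top',n):
        b=np.array(d['box']);ctr=(b[:2]+b[2:])/2;o=''
        if d['confidence']<.3: continue
        if n=='unit_a':
            w=ray(ctr,.02,c);o=fit(d['region'],UNIT,[w[0]-.06,w[1],0],c)
        elif n=='pack1': w=ray(ctr,.04,c);o=fit(d['region'],PACK,[w[0],w[1],0],c,.006 if ctr[1]<180 else 0)
        elif n=='button_a': o=ray(ctr,.054,c)
        else: o=ray(ctr,.03,c)
        print(n,round(d['confidence'],2),b.round(0).tolist(),*[np.round(k,4) for k in (o if isinstance(o,tuple) else [o])])
cv2.imwrite('pics/crop1.png',cv2.resize(im[100:250,160:390],None,fx=3.4,fy=3.4,interpolation=cv2.INTER_CUBIC))
print(sense()['clock'])
E
```

```text
unit_a 0.87 [284.0, 108.0, 365.0, 175.0] [ 0.5682 -0.1744  0.0013] 0.1503
unit_a 0.78 [178.0, 114.0, 262.0, 178.0] [0.5696 0.158  0.04  ] 0.1634
pack1 0.67 [281.0, 195.0, 289.0, 207.0] [ 0.437  -0.052  -0.0261] 0.1781
pack1 0.61 [171.0, 204.0, 186.0, 216.0] [0.4269 0.2816 0.5248] 0.1326
pack1 0.54 [197.0, 198.0, 213.0, 208.0] [0.4446 0.1992 0.3104] 0.1339
pack1 0.53 [360.0, 192.0, 380.0, 211.0] [ 0.4431 -0.3155  1.1705] 0.1068
pack1 0.5 [229.0, 162.0, 244.0, 173.0] [ 0.5597  0.1079 -0.0106] 0.2305
pack1 0.49 [199.0, 230.0, 212.0, 241.0] [0.3417 0.1971 1.2399] 0.1599
offcut 0.81 [321.0, 193.0, 334.0, 214.0] [ 0.4355 -0.1827  0.03  ]
offcut 0.36 [93.0, 131.0, 136.0, 219.0] [0.5355 0.484  0.03  ]
tin 0.5 [242.0, 195.0, 255.0, 212.0] [0.439  0.0637 0.03  ]
bird 0.85 [407.0, 167.0, 425.0, 194.0] [ 0.5019 -0.4583  0.03  ]
mallet 0.55 [95.0, 131.0, 137.0, 218.0] [0.5386 0.4794 0.03  ]
glue 0.69 [391.0, 147.0, 411.0, 168.0] [ 0.5765 -0.4157  0.03  ]
button_a 0.58 [241.0, 125.0, 247.0, 136.0] [0.6647 0.0731 0.054 ]
button_a 0.39 [346.0, 128.0, 356.0, 136.0] [ 0.6559 -0.2581  0.054 ]
lever_a 0.81 [188.0, 117.0, 216.0, 148.0] [0.665  0.2071 0.03  ]
lever_a 0.61 [325.0, 108.0, 332.0, 142.0] [ 0.6837 -0.1923  0.03  ]
0.6
```

View pics/crop1.png

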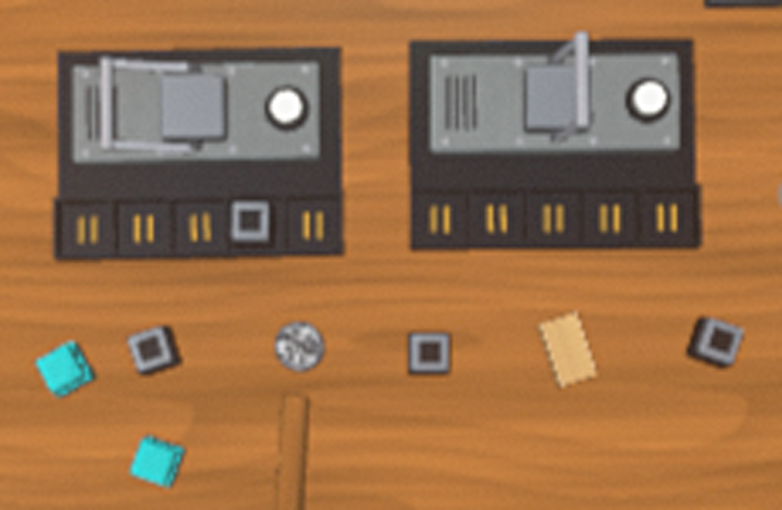

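The crop confirms four genuine packs with grey tops and black bases: crop (152,350), (429,352) and (716,341), plus (250,220) in the dead unit's pocket. Both turquoise pieces are look-alikes. The live unit is at the right. Next I move over it for a wrist look.

```bash
R='[{"x":0.16,"y":-0.265,"z":0.01,"rz":0.15,"hand":-1}]'; python3 -m creep '[{"x":0.03,"y":-0.05,"z":0.01,"rz":0.05,"hand":-1},{"x":0.06,"y":-0.1,"z":0.02,"rz":0.1,"hand":-1},{"x":0.09,"y":-0.15,"z":0.02,"rz":0.15,"hand":-1},{"x":0.12,"y":-0.2,"z":0.02,"rz":0.2,"hand":-1},{"x":0.15,"y":-0.25,"z":0.02,"rz":0.29,"hand":-1}]'; python3 -m creep '[{"x":0.03,"y":-0.05,"hand":-1},{"x":0.06,"y":-0.1,"hand":-1},{"x":0.09,"y":-0.15,"hand":-1},{"x":0.12,"y":-0.2,"hand":-1},{"x":0.15,"y":-0.25,"hand":-1}]'; python3 -m creep '[{"x":0.03,"y":-0.05,"hand":1},{"x":0.06,"y":-0.1,"hand":1},{"x":0.09,"y":-0.15,"hand":1},{"x":0.10,"y":-0.17,"hand":1},{"x":0.10,"y":-0.17,"hand":1}]'
python3 - <<'E'
from h import *
s=sense();print(s['clock'],s['tool_pos'],s['ee_rot'].round(3).tolist() if hasattr(s['ee_rot'],'round') else s['ee_rot'],s['q'])
im=capture('wrist');cv2.imwrite('pics/w1.png',im);np.save('w1.npy',np.r_[s['tool_pos'],np.ravel(s['ee_rot'])])
E
```

```text
0.6 [0.15153387 0.50265931 0.23134637] [[-0.957, 0.289, 0.0], [0.289, 0.957, 0.0], [0.0, 0.0, -1.0]] [1.15021442e+00 4.79721265e-02 9.92404233e-02 1.62201073e+00
 1.17628504e-05 1.44298560e+00]$[0]: bad value
$[0]: bad value
$[0]: bad value
```

View pics/w1.png

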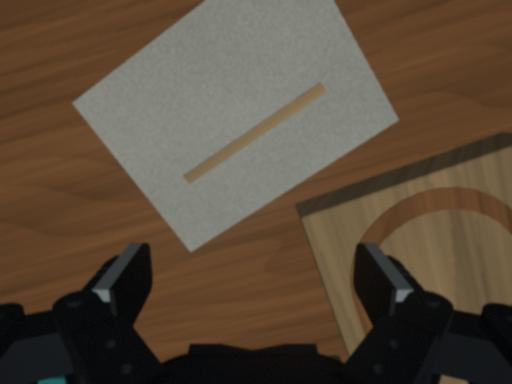

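The moves were refused, so this view is still the start place: a paper sheet and a wooden tray, nothing needed. The rows probably need every key.

```bash
python3 -m creep '[{"rx":0,"ry":0,"rz":0.05,"x":0.03,"y":-0.05,"z":0.01,"hand":-1},{"rx":0,"ry":0,"rz":0.1,"x":0.06,"y":-0.1,"z":0.02,"hand":-1},{"rx":0,"ry":0,"rz":0.15,"x":0.09,"y":-0.15,"z":0.02,"hand":-1},{"rx":0,"ry":0,"rz":0.2,"x":0.12,"y":-0.2,"z":0.02,"hand":-1},{"rx":0,"ry":0,"rz":0.29,"x":0.15,"y":-0.25,"z":0.02,"hand":-1}]' && python3 -m creep '[{"rx":0,"ry":0,"rz":0,"x":0.03,"y":-0.05,"z":0,"hand":-1},{"rx":0,"ry":0,"rz":0,"x":0.06,"y":-0.1,"z":0,"hand":-1},{"rx":0,"ry":0,"rz":0,"x":0.09,"y":-0.15,"z":0,"hand":-1},{"rx":0,"ry":0,"rz":0,"x":0.12,"y":-0.2,"z":0,"hand":-1},{"rx":0,"ry":0,"rz":0,"x":0.15,"y":-0.25,"z":0,"hand":-1}]' && python3 -m creep '[{"rx":0,"ry":0,"rz":0,"x":0.03,"y":-0.05,"z":0,"hand":1},{"rx":0,"ry":0,"rz":0,"x":0.06,"y":-0.1,"z":0,"hand":1},{"rx":0,"ry":0,"rz":0,"x":0.09,"y":-0.15,"z":0,"hand":1},{"rx":0,"ry":0,"rz":0,"x":0.1,"y":-0.17,"z":0,"hand":1},{"rx":0,"ry":0,"rz":0,"x":0.1,"y":-0.17,"z":0,"hand":1}]'
python3 - <<'E'
from h import *
s=sense();print(s['clock'],s['tool_pos'],s['ee_rot'].round(3).tolist(),s['q'])
im=capture('wrist');cv2.imwrite('pics/w1.png',im);np.save('w1.npy',np.r_[s['tool_pos'],np.ravel(s['ee_rot'])])
E
```

```text
clock: 1.27
tool_pos: [0.3023, 0.2511, 0.2516]
ee_rot: [[-1.0, -0.001, 0.001], [-0.001, 1.0, 0.001], [-0.001, 0.001, -1.0]]
contact_force: [1.4, -0.2, 0.0]
grip_width: 0.0854
gripper_force: 0.0
clock: 1.9
tool_pos: [0.4524, 0.0008, 0.2516]
ee_rot: [[-1.0, 0.003, 0.001], [0.003, 1.0, 0.0], [-0.001, 0.0, -1.0]]
contact_force: [0.6, 1.9, 0.1]
grip_width: 0.0856
gripper_force: 0.0
clock: 2.52
tool_pos: [0.5518, -0.1689, 0.2503]
ee_rot: [[-1.0, 0.005, -0.001], [0.005, 1.0, 0.001], [0.001, 0.001, -1.0]]
contact_force: [0.4, -0.3, -0.4]
grip_width: 0.0004
gripper_force: 0.0
2.525 [ 0.55176229 -0.1689442   0.25030898] [[-1.0, 0.005, -0.001], [0.005, 1.0, 0.001], [0.001, 0.001, -1.0]] [-4.13314164e-01  1.93926593e-01  2.96720179e-01  1.67497444e+00
 -1.50648963e-05 -4.07994077e-01]
```

View pics/w1.png

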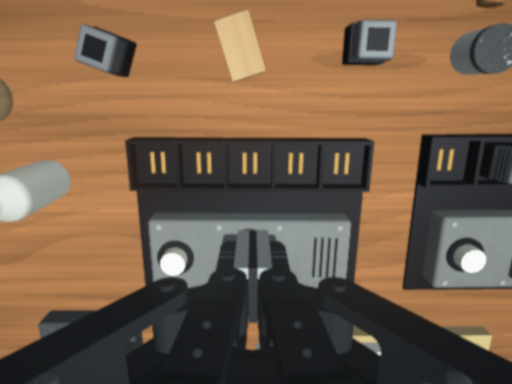

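Wrist view: the live unit's tray front edge runs (127,140)–(373,140), with empty pockets at (158…342,161) and the button at (174,262). Pack tops are at (95,45) and (378,40), with the offcut between them.

```bash
cat > u.py <<'E'
from h import *
from scipy.optimize import least_squares
v=np.load('w1.npy');s=dict(tool_pos=v[:3],ee_rot=v[3:].reshape(3,3));c=cam('wrist',s)
def solve(L,U,x0):
    r=least_squares(lambda p:(proj(l2w(L,p),c)-U).ravel(),x0);return r.x,r.fun.reshape(-1,2)
E
python3 - <<'E'
from u import *
L=np.array([(-.0285,-.1345,.026),(-.0285,.1345,.026),(.0285,-.1345,.026),(.0285,.1345,.026),(.105,-.085,.054),(0,-.106,.006),(0,-.053,.006),(0,0,.006),(0,.053,.006),(0,.106,.006)])
U=np.array([(127,139),(373,139),(129,191),(371,191),(173.5,262),(158,161.5),(204,161.5),(250,161.5),(296,161.5),(342,161.5)])
p,f=solve(L,U,[.57,-.17,0]);print(p.round(4));print(f.round(1).tolist())
L2=np.array([(-.0285,-.1345,.026),(.105,-.085,.054),(0,-.106,.006)]);U2=np.array([(422,135),(470,257),(446,159.5)])
q,f=solve(L2,U2,[.57,.16,0]);print(q.round(4),f.round(1).tolist())
print('button',l2w([.105,-.085,.054],p).round(4),'bar dn',l2w([.105,.0754,.0767],p).round(4),'bar up',l2w([.105,-.0135,.129],p).round(4))
for y in(-.106,-.053,0,.053,.106):print(l2w([0,y,0],p).round(4))
for d in masks_of('wrist','pack1'):
    b=np.array(d['box']);ctr=(b[:2]+b[2:])/2;w=ray(ctr,.04,c)
    print(round(d['confidence'],2),b.round(),[np.round(k,4) for k in fit(d['region'],PACK,[w[0],w[1],0],c)])
E
```

```text
[ 0.5614 -0.1718 -0.0068]
[[-2.0, 0.1], [1.8, 0.3], [1.2, -1.1], [-1.2, -0.9], [-0.4, 1.5], [0.4, -0.1], [0.3, -0.0], [0.1, 0.0], [-0.0, 0.1], [-0.2, 0.1]]
[0.5543 0.153  0.0321] [[4.2, 0.6], [1.4, 1.7], [-6.0, -2.3]]
button [[ 0.6658 -0.2575  0.054 ]] bar dn [[ 0.6669 -0.0971  0.0767]] bar up [[ 0.6663 -0.186   0.129 ]]
[[ 0.5607 -0.2778  0.    ]]
[[ 0.5611 -0.2248  0.    ]]
[[ 0.5614 -0.1718  0.    ]]
[[ 0.5618 -0.1188  0.    ]]
[[ 0.5621 -0.0658  0.    ]]
0.91 [477. 141. 512. 186.] [array([ 0.5541,  0.078 , -0.207 ]), np.float64(0.5261)]
0.69 [ 75.  23. 138.  76.] [array([ 0.4436, -0.3146,  1.2045]), np.float64(0.0563)]
0.61 [341.  19. 398.  63.] [array([ 0.4371, -0.054 , -0.0106]), np.float64(0.0609)]
0.32 [124. 135. 372. 285.] [array([ 0.6607, -0.2696,  0.2585]), np.float64(0.9337)]
```

```bash
python3 -m creep '[{"rx":0,"ry":0,"rz":0,"x":0.04,"y":-0.03,"z":0,"hand":1},{"rx":0,"ry":0,"rz":0,"x":0.08,"y":-0.06,"z":0,"hand":1},{"rx":0,"ry":0,"rz":0,"x":0.114,"y":-0.089,"z":-0.03,"hand":1},{"rx":0,"ry":0,"rz":0,"x":0.114,"y":-0.089,"z":-0.08,"hand":1},{"rx":0,"ry":0,"rz":0,"x":0.114,"y":-0.089,"z":-0.13,"hand":1}]' && python3 -m creep '[{"rx":0,"ry":0,"rz":0,"x":0,"y":0,"z":-0.03,"hand":1},{"rx":0,"ry":0,"rz":0,"x":0,"y":0,"z":-0.055,"hand":1},{"rx":0,"ry":0,"rz":0,"x":0,"y":0,"z":-0.062,"hand":1},{"rx":0,"ry":0,"rz":0,"x":0,"y":0,"z":-0.062,"hand":1}]'
python3 - <<'E'
from h import *
s=sense();print(s['tool_pos'],s['q'])
cv2.imwrite('pics/w2.png',capture('wrist'))
E
```

```text
clock: 3.25
tool_pos: [0.6663, -0.2553, 0.1199]
ee_rot: [[-1.0, 0.001, 0.001], [0.001, 1.0, 0.0], [-0.001, 0.0, -1.0]]
contact_force: [-0.2, 1.0, 0.2]
grip_width: 0.0
gripper_force: 0.0
clock: 3.75
tool_pos: [0.6655, -0.2554, 0.0599]
ee_rot: [[-1.0, 0.002, -0.0], [0.002, 1.0, 0.0], [0.0, 0.0, -1.0]]
contact_force: [0.8, 0.1, -0.1]
grip_width: -0.0
gripper_force: 0.0
[ 0.66553833 -0.25536539  0.05987501] [-4.60388557e-01  5.68923639e-01  4.00154969e-01  1.40208275e+00
  6.16909559e-05 -4.58707343e-01]
```

View pics/w2.png

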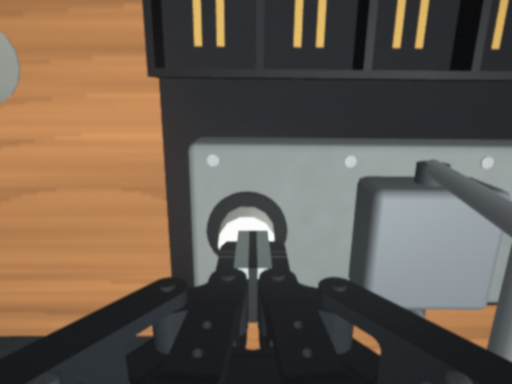

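The fingertip (252,240) sits over the white button (246,225). Pressing now.

```bash
python3 -m creep '[{"rx":0,"ry":0,"rz":0,"x":0,"y":-0.002,"z":-0.006,"hand":1},{"rx":0,"ry":0,"rz":0,"x":0,"y":-0.002,"z":-0.009,"hand":1},{"rx":0,"ry":0,"rz":0,"x":0,"y":-0.002,"z":-0.012,"hand":1},{"rx":0,"ry":0,"rz":0,"x":0,"y":-0.002,"z":-0.0125,"hand":1}]'
```

```text
clock: 4.3
tool_pos: [0.6666, -0.2591, 0.0481]
ee_rot: [[-1.0, 0.003, 0.003], [0.003, 1.0, -0.002], [-0.003, -0.002, -1.0]]
contact_force: [1.5, -1.3, 4.8]
grip_width: -0.0003
gripper_force: 2.4
```

```bash
python3 -m creep '[{"rx":0,"ry":0,"rz":0,"x":0,"y":0,"z":-0.0012,"hand":1},{"rx":0,"ry":0,"rz":0,"x":0,"y":0,"z":-0.0015,"hand":1}]' && python3 -m creep '[{"rx":0,"ry":0,"rz":0,"x":0,"y":0,"z":0.03,"hand":1},{"rx":0,"ry":0,"rz":0,"x":0,"y":0,"z":0.07,"hand":1},{"rx":0,"ry":0,"rz":0,"x":-0.04,"y":0.03,"z":0.11,"hand":1},{"rx":0,"ry":0,"rz":0,"x":-0.08,"y":0.06,"z":0.15,"hand":1},{"rx":0,"ry":0,"rz":0,"x":-0.12,"y":0.1,"z":0.19,"hand":1}]'
python3 - <<'E'
from h import *
s=sense();print(s['clock'],s['tool_pos'])
cv2.imwrite('pics/w3.png',capture('wrist'))
E
```

```text
clock: 4.55
tool_pos: [0.6667, -0.2592, 0.048]
ee_rot: [[-1.0, 0.003, 0.003], [0.003, 1.0, -0.002], [-0.003, -0.002, -1.0]]
contact_force: [-1.1, 0.2, 8.5]
grip_width: -0.0
gripper_force: 4.7
clock: 5.18
tool_pos: [0.5494, -0.1631, 0.2295]
ee_rot: [[-1.0, 0.004, -0.002], [0.004, 1.0, 0.001], [0.002, 0.001, -1.0]]
contact_force: [-0.3, 0.2, 0.5]
grip_width: 0.0002
gripper_force: 0.0
5.175 [ 0.54935361 -0.16307818  0.22952276]
```

View pics/w3.png

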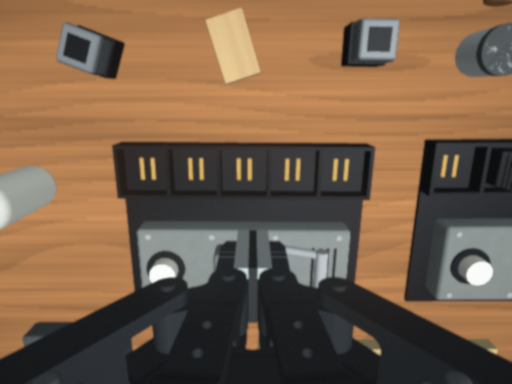

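The handle has dropped: its bar is at about (320,265), lying to the +y side. The force reached 8.5 N at the button's stop. Next is the pack at about (90,50).

```bash
cat > look.py <<'E'
import sys
from h import *
s=sense();capture('wrist');c=cam('wrist',s);print(s['clock'],s['tool_pos'].round(4),'tool y yaw',np.arctan2(s['ee_rot'][1,1],s['ee_rot'][0,1]).round(3))
z0=float(sys.argv[1]) if len(sys.argv)>1 else 0
for d in masks_of('wrist','pack1'):
    if d['confidence']<.3: continue
    b=np.array(d['box']);w=ray((b[:2]+b[2:])/2,.04,c);p,e=fit(d['region'],PACK,[w[0],w[1],0],c,z0)
    if e<.4: print(round(d['confidence'],2),b.round().tolist(),p.round(4),'yaw90',((p[2]+np.pi/4)%(np.pi/2)-np.pi/4).round(3),'err',round(e,3),'shift',(p[:2]-s['tool_pos'][:2]).round(4))
E
python3 -m creep '[{"rx":0,"ry":0,"rz":-0.18,"x":-0.02,"y":-0.03,"z":0,"hand":-1},{"rx":0,"ry":0,"rz":-0.36,"x":-0.04,"y":-0.06,"z":0,"hand":-1},{"rx":0,"ry":0,"rz":-0.54,"x":-0.06,"y":-0.09,"z":0,"hand":-1},{"rx":0,"ry":0,"rz":-0.72,"x":-0.08,"y":-0.12,"z":0,"hand":-1},{"rx":0,"ry":0,"rz":-0.9,"x":-0.1,"y":-0.145,"z":0,"hand":-1}]' && python3 -m creep '[{"rx":0,"ry":0,"rz":-0.18,"x":0,"y":0,"z":-0.02,"hand":-1},{"rx":0,"ry":0,"rz":-0.36,"x":0,"y":0,"z":-0.04,"hand":-1},{"rx":0,"ry":0,"rz":-0.54,"x":0,"y":0,"z":-0.06,"hand":-1},{"rx":0,"ry":0,"rz":-0.72,"x":0,"y":0,"z":-0.08,"hand":-1},{"rx":0,"ry":0,"rz":-0.9,"x":0,"y":0,"z":-0.09,"hand":-1}]' && python3 -m creep '[{"rx":0,"ry":0,"rz":-0.13,"x":0,"y":0,"z":0,"hand":-1},{"rx":0,"ry":0,"rz":-0.13,"x":0,"y":0,"z":0,"hand":-1}]' && python3 look.py
```

```text
clock: 5.85
tool_pos: [0.45, -0.3096, 0.2282]
ee_rot: [[-0.615, 0.789, -0.002], [0.789, 0.615, 0.002], [0.003, -0.0, -1.0]]
contact_force: [-0.3, -0.0, -0.2]
grip_width: 0.0852
gripper_force: 0.0
clock: 6.48
tool_pos: [0.4499, -0.3078, 0.1366]
ee_rot: [[0.236, 0.972, -0.004], [0.972, -0.236, 0.004], [0.003, -0.005, -1.0]]
contact_force: [0.1, 0.7, 0.1]
grip_width: 0.0856
gripper_force: 0.0
clock: 6.72
tool_pos: [0.4505, -0.3084, 0.1382]
ee_rot: [[0.353, 0.936, -0.002], [0.936, -0.353, 0.002], [0.001, -0.003, -1.0]]
contact_force: [-0.4, -0.1, -0.1]
grip_width: 0.0852
gripper_force: 0.0
6.725 [ 0.4505 -0.3084  0.1382] tool y yaw -0.361
0.6 [226.0, 165.0, 274.0, 230.0] [ 0.4441 -0.3144  1.1782] yaw90 -0.393 err 0.086 shift [-0.0064 -0.006 ]
0.35 [318.0, 282.0, 373.0, 362.0] [ 0.4804 -0.4508  1.4151] yaw90 -0.156 err 0.335 shift [ 0.0299 -0.1424]
```

```bash
python3 -m creep '[{"rx":0,"ry":0,"rz":-0.02,"x":-0.0065,"y":-0.006,"z":-0.02,"hand":-1},{"rx":0,"ry":0,"rz":-0.02,"x":-0.0065,"y":-0.006,"z":-0.06,"hand":-1},{"rx":0,"ry":0,"rz":-0.02,"x":-0.0065,"y":-0.006,"z":-0.095,"hand":-1},{"rx":0,"ry":0,"rz":-0.02,"x":-0.0065,"y":-0.006,"z":-0.11,"hand":-1},{"rx":0,"ry":0,"rz":-0.02,"x":-0.0065,"y":-0.006,"z":-0.11,"hand":-1}]' 40 && python3 -m creep '[{"rx":0,"ry":0,"rz":0,"x":0,"y":0,"z":0,"hand":1},{"rx":0,"ry":0,"rz":0,"x":0,"y":0,"z":0,"hand":1},{"rx":0,"ry":0,"rz":0,"x":0,"y":0,"z":0,"hand":1},{"rx":0,"ry":0,"rz":0,"x":0,"y":0,"z":0,"hand":1}]' 40
```

```text
clock: 7.45
tool_pos: [0.444, -0.3143, 0.0287]
ee_rot: [[0.372, 0.928, -0.002], [0.928, -0.372, 0.002], [0.001, -0.002, -1.0]]
contact_force: [-0.3, 0.5, 0.9]
grip_width: 0.0853
gripper_force: 0.0
clock: 7.95
tool_pos: [0.4455, -0.3157, 0.0311]
ee_rot: [[0.373, 0.928, 0.002], [0.928, -0.373, -0.002], [-0.001, 0.002, -1.0]]
contact_force: [-0.5, 0.5, 5.3]
grip_width: 0.0331
gripper_force: 42.4
```

```bash
python3 -m creep '[{"rx":0,"ry":0,"rz":0,"x":0,"y":0,"z":0.03,"hand":1},{"rx":0,"ry":0,"rz":0.05,"x":0,"y":0,"z":0.08,"hand":1},{"rx":0,"ry":0,"rz":0.2,"x":0.04,"y":0.013,"z":0.09,"hand":1},{"rx":0,"ry":0,"rz":0.37,"x":0.08,"y":0.026,"z":0.09,"hand":1},{"rx":0,"ry":0,"rz":0.375,"x":0.116,"y":0.037,"z":0.09,"hand":1}]' && python3 -m creep '[{"rx":0,"ry":0,"rz":0,"x":0,"y":0,"z":0,"hand":1},{"rx":0,"ry":0,"rz":0,"x":0,"y":0,"z":0,"hand":1},{"rx":0,"ry":0,"rz":0,"x":0,"y":0,"z":0,"hand":1}]'
python3 - <<'E'
from h import *
s=sense();print(s['clock'],s['tool_pos'])
cv2.imwrite('pics/w4.png',capture('wrist'))
E
```

```text
clock: 8.57
tool_pos: [0.5618, -0.2774, 0.1192]
ee_rot: [[0.006, 1.0, -0.0], [1.0, -0.006, 0.0], [0.0, -0.0, -1.0]]
contact_force: [-1.1, -0.4, -2.6]
grip_width: 0.0333
gripper_force: 41.7
clock: 8.95
tool_pos: [0.5596, -0.2783, 0.1193]
ee_rot: [[0.008, 1.0, -0.001], [1.0, -0.008, 0.0], [0.0, -0.001, -1.0]]
contact_force: [-0.3, 0.0, -1.3]
grip_width: 0.0336
gripper_force: 41.6
8.95 [ 0.55963371 -0.27828466  0.11930158]
```

View pics/w4.png

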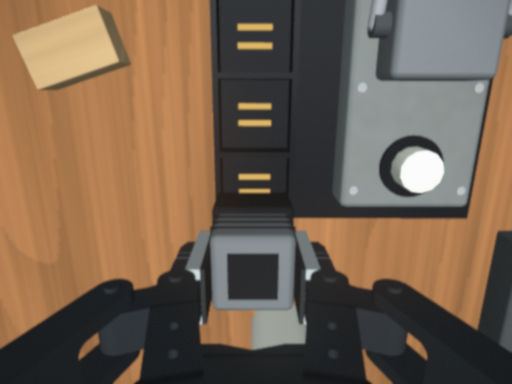

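The pack is held upright at (252,270) and lines up with the tray column (212–294). Lowering into pocket y=-106.

```bash
python3 -m creep '[{"rx":0,"ry":0,"rz":0,"x":0.0005,"y":0,"z":-0.03,"hand":1},{"rx":0,"ry":0,"rz":0,"x":0.0005,"y":0,"z":-0.055,"hand":1},{"rx":0,"ry":0,"rz":0,"x":0.0005,"y":0,"z":-0.072,"hand":1},{"rx":0,"ry":0,"rz":0,"x":0.0005,"y":0,"z":-0.082,"hand":1},{"rx":0,"ry":0,"rz":0,"x":0.0005,"y":0,"z":-0.083,"hand":1}]'
```

```text
clock: 9.62
tool_pos: [0.5614, -0.2784, 0.0372]
ee_rot: [[0.007, 1.0, 0.001], [1.0, -0.007, -0.001], [-0.001, 0.001, -1.0]]
contact_force: [-0.6, 0.4, -2.0]
grip_width: 0.0331
gripper_force: 41.8
```

```bash
python3 -m creep '[{"rx":0,"ry":0,"rz":0,"x":0,"y":0,"z":-0.0015,"hand":1},{"rx":0,"ry":0,"rz":0,"x":0,"y":0,"z":-0.0015,"hand":-0.2},{"rx":0,"ry":0,"rz":0,"x":0,"y":0,"z":-0.0015,"hand":-0.2},{"rx":0,"ry":0,"rz":0,"x":0,"y":0,"z":-0.0015,"hand":-0.2}]' && python3 -m creep '[{"rx":0,"ry":0,"rz":0,"x":0,"y":0,"z":0.02,"hand":-0.2},{"rx":0,"ry":0,"rz":0,"x":0,"y":0,"z":0.06,"hand":-0.2},{"rx":0,"ry":0,"rz":0,"x":-0.03,"y":0.05,"z":0.09,"hand":-1},{"rx":0,"ry":0,"rz":0,"x":-0.06,"y":0.1,"z":0.1,"hand":-1},{"rx":0,"ry":0,"rz":0,"x":-0.09,"y":0.15,"z":0.1,"hand":-1}]' && python3 -m creep '[{"rx":0,"ry":0,"rz":0,"x":-0.02,"y":0.04,"z":0,"hand":-1},{"rx":0,"ry":0,"rz":0,"x":-0.034,"y":0.074,"z":0,"hand":-1},{"rx":0,"ry":0,"rz":0,"x":-0.034,"y":0.074,"z":0,"hand":-1}]' && python3 look.py
```

```text
clock: 10.12
tool_pos: [0.5615, -0.2781, 0.0352]
ee_rot: [[0.007, 1.0, 0.0], [1.0, -0.007, -0.0], [-0.0, 0.0, -1.0]]
contact_force: [0.3, 0.3, -0.1]
grip_width: 0.0511
gripper_force: 0.0
clock: 10.75
tool_pos: [0.4715, -0.1271, 0.1369]
ee_rot: [[0.008, 1.0, 0.004], [1.0, -0.008, -0.001], [-0.001, 0.004, -1.0]]
contact_force: [0.2, -0.4, 0.9]
grip_width: 0.0853
gripper_force: 0.0
clock: 11.12
tool_pos: [0.4364, -0.0522, 0.1353]
ee_rot: [[0.004, 1.0, 0.0], [1.0, -0.004, 0.0], [0.0, 0.0, -1.0]]
contact_force: [0.7, -0.6, -0.8]
grip_width: 0.0855
gripper_force: 0.0
11.125 [ 0.4364 -0.0522  0.1353] tool y yaw -0.004
0.6 [228.0, 154.0, 278.0, 218.0] [ 0.4374 -0.0524 -0.0112] yaw90 -0.011 err 0.062 shift [ 0.0009 -0.0003]
0.52 [375.0, 0.0, 511.0, 84.0] [0.5724 0.0484 1.2555] yaw90 -0.315 err 0.396 shift [0.136  0.1006]
```

```bash
python3 -m creep '[{"rx":0,"ry":0,"rz":0,"x":0.001,"y":0,"z":-0.03,"hand":-1},{"rx":0,"ry":0,"rz":0,"x":0.001,"y":0,"z":-0.07,"hand":-1},{"rx":0,"ry":0,"rz":0,"x":0.001,"y":0,"z":-0.105,"hand":-1},{"rx":0,"ry":0,"rz":0,"x":0.001,"y":0,"z":-0.105,"hand":-1}]' 40 && python3 -m creep '[{"rx":0,"ry":0,"rz":0,"x":0,"y":0,"z":0,"hand":1},{"rx":0,"ry":0,"rz":0,"x":0,"y":0,"z":0,"hand":1},{"rx":0,"ry":0,"rz":0,"x":0,"y":0,"z":0,"hand":1},{"rx":0,"ry":0,"rz":0,"x":0,"y":0,"z":0,"hand":1}]' 40
```

```text
clock: 11.72
tool_pos: [0.4355, -0.0542, 0.027]
ee_rot: [[0.009, 1.0, -0.007], [1.0, -0.009, 0.002], [0.002, -0.007, -1.0]]
contact_force: [-0.6, 0.4, -0.2]
grip_width: 0.0853
gripper_force: 0.0
clock: 12.22
tool_pos: [0.4394, -0.0545, 0.0319]
ee_rot: [[0.007, 1.0, 0.003], [1.0, -0.007, -0.001], [-0.001, 0.003, -1.0]]
contact_force: [-0.5, -0.9, 6.5]
grip_width: 0.0329
gripper_force: 42.5
```

```bash
python3 -m creep '[{"rx":0,"ry":0,"rz":0,"x":0,"y":0,"z":0.04,"hand":1},{"rx":0,"ry":0,"rz":0,"x":0,"y":0,"z":0.085,"hand":1},{"rx":0,"ry":0,"rz":0,"x":0.04,"y":-0.04,"z":0.09,"hand":1},{"rx":0,"ry":0,"rz":0,"x":0.08,"y":-0.08,"z":0.09,"hand":1},{"rx":0,"ry":0,"rz":0,"x":0.1235,"y":-0.118,"z":0.09,"hand":1}]' && python3 -m creep '[{"rx":0,"ry":0,"rz":0,"x":0,"y":0,"z":0,"hand":1},{"rx":0,"ry":0,"rz":0,"x":0,"y":0,"z":0,"hand":1},{"rx":0,"ry":0,"rz":0,"x":0,"y":0,"z":0,"hand":1}]'
python3 - <<'E'
from h import *
s=sense();print(s['clock'],s['tool_pos'])
cv2.imwrite('pics/w5.png',capture('wrist'))
E
```

```text
clock: 12.85
tool_pos: [0.5628, -0.173, 0.12]
ee_rot: [[0.007, 1.0, 0.0], [1.0, -0.007, 0.0], [0.0, 0.0, -1.0]]
contact_force: [0.3, 1.0, -1.2]
grip_width: 0.0334
gripper_force: 41.6
clock: 13.22
tool_pos: [0.561, -0.171, 0.1205]
ee_rot: [[0.006, 1.0, -0.0], [1.0, -0.006, 0.0], [0.0, -0.0, -1.0]]
contact_force: [-0.2, -0.8, -1.8]
grip_width: 0.0335
gripper_force: 41.6
13.225 [ 0.56100029 -0.17095196  0.12054059]
```

View pics/w5.png

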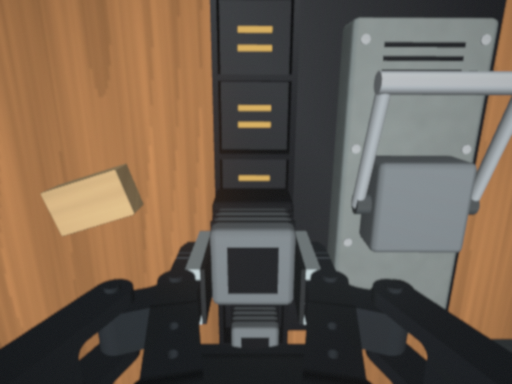

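Pack B is held over the middle pocket, the first pack sits in the tray at (255,325), and the live handle lies dropped at (445,82). Lowering.

```bash
python3 -m creep '[{"rx":0,"ry":0,"rz":0,"x":0.0005,"y":-0.0005,"z":-0.03,"hand":1},{"rx":0,"ry":0,"rz":0,"x":0.0005,"y":-0.0005,"z":-0.055,"hand":1},{"rx":0,"ry":0,"rz":0,"x":0.0005,"y":-0.0005,"z":-0.073,"hand":1},{"rx":0,"ry":0,"rz":0,"x":0.0005,"y":-0.0005,"z":-0.083,"hand":1},{"rx":0,"ry":0,"rz":0,"x":0.0005,"y":-0.0005,"z":-0.084,"hand":1}]' && python3 -m creep '[{"rx":0,"ry":0,"rz":0,"x":0,"y":0,"z":0,"hand":1},{"rx":0,"ry":0,"rz":0,"x":0,"y":0,"z":0,"hand":-0.2},{"rx":0,"ry":0,"rz":0,"x":0,"y":0,"z":0,"hand":-0.2},{"rx":0,"ry":0,"rz":0,"x":0,"y":0,"z":0,"hand":-0.2}]' && python3 -m creep '[{"rx":0,"ry":0,"rz":0,"x":0,"y":0,"z":0.03,"hand":-0.2},{"rx":0,"ry":0,"rz":0,"x":0,"y":0,"z":0.08,"hand":-0.2},{"rx":0,"ry":0,"rz":0,"x":-0.01,"y":0.05,"z":0.11,"hand":-1},{"rx":0,"ry":0,"rz":0,"x":-0.03,"y":0.11,"z":0.12,"hand":-1},{"rx":0,"ry":0,"rz":0,"x":-0.05,"y":0.17,"z":0.12,"hand":-1}]' && python3 -m creep '[{"rx":0,"ry":0,"rz":0.0,"x":-0.01,"y":0.06,"z":0,"hand":-1},{"rx":0,"ry":0,"rz":0.15,"x":-0.03,"y":0.12,"z":0,"hand":-1},{"rx":0,"ry":0,"rz":0.3,"x":-0.05,"y":0.17,"z":0,"hand":-1},{"rx":0,"ry":0,"rz":0.3,"x":-0.06,"y":0.2,"z":0,"hand":-1},{"rx":0,"ry":0,"rz":0.3,"x":-0.06,"y":0.2,"z":0,"hand":-1}]' && python3 look.py
```

```text
clock: 13.9
tool_pos: [0.5621, -0.1721, 0.0379]
ee_rot: [[0.007, 1.0, 0.001], [1.0, -0.007, -0.0], [-0.0, 0.001, -1.0]]
contact_force: [-5.0, 2.5, 6.8]
grip_width: 0.0333
gripper_force: 42.8
clock: 14.4
tool_pos: [0.5626, -0.1727, 0.0361]
ee_rot: [[0.007, 1.0, 0.001], [1.0, -0.007, -0.0], [-0.0, 0.001, -1.0]]
contact_force: [-0.5, 0.3, -0.2]
grip_width: 0.0513
gripper_force: 0.0
clock: 15.02
tool_pos: [0.5138, -0.0035, 0.1579]
ee_rot: [[0.008, 1.0, 0.004], [1.0, -0.008, -0.0], [-0.0, 0.004, -1.0]]
contact_force: [0.3, 0.9, -0.4]
grip_width: 0.0857
gripper_force: 0.0
clock: 15.65
tool_pos: [0.4522, 0.1973, 0.1561]
ee_rot: [[-0.293, 0.956, 0.0], [0.956, 0.293, 0.0], [0.0, 0.0, -1.0]]
contact_force: [-0.5, -0.3, -0.5]
grip_width: 0.0853
gripper_force: 0.0
15.65 [0.4522 0.1973 0.1561] tool y yaw 0.297
0.93 [76.0, 102.0, 160.0, 175.0] [0.3427 0.1983 1.1804] yaw90 -0.39 err 0.055 shift [-0.1096  0.001 ]
0.78 [220.0, 141.0, 271.0, 204.0] [0.4439 0.2004 0.3183] yaw90 0.318 err 0.08 shift [-0.0083  0.0032]
0.76 [307.0, 276.0, 368.0, 345.0] [0.5616 0.1003 0.2066] yaw90 0.207 err 0.175 shift [ 0.1094 -0.0969]
0.59 [226.0, 35.0, 283.0, 96.0] [0.428  0.2817 0.5102] yaw90 0.51 err 0.071 shift [-0.0243  0.0845]
```

```bash
python3 -m creep '[{"rx":0,"ry":0,"rz":0.02,"x":-0.008,"y":0.003,"z":-0.04,"hand":-1},{"rx":0,"ry":0,"rz":0.02,"x":-0.008,"y":0.003,"z":-0.09,"hand":-1},{"rx":0,"ry":0,"rz":0.02,"x":-0.008,"y":0.003,"z":-0.127,"hand":-1},{"rx":0,"ry":0,"rz":0.02,"x":-0.008,"y":0.003,"z":-0.127,"hand":-1}]' 40 && python3 -m creep '[{"rx":0,"ry":0,"rz":0,"x":0,"y":0,"z":0,"hand":1},{"rx":0,"ry":0,"rz":0,"x":0,"y":0,"z":0,"hand":1},{"rx":0,"ry":0,"rz":0,"x":0,"y":0,"z":0,"hand":1},{"rx":0,"ry":0,"rz":0,"x":0,"y":0,"z":0,"hand":1}]' 40
```

```text
clock: 16.25
tool_pos: [0.4419, 0.1961, 0.0255]
ee_rot: [[-0.306, 0.952, -0.008], [0.952, 0.306, -0.003], [-0.0, -0.008, -1.0]]
contact_force: [-0.3, -0.2, 0.5]
grip_width: 0.0857
gripper_force: 0.0
clock: 16.75
tool_pos: [0.4462, 0.1986, 0.0312]
ee_rot: [[-0.308, 0.951, 0.003], [0.951, 0.308, 0.0], [-0.001, 0.003, -1.0]]
contact_force: [-1.2, -0.1, 5.8]
grip_width: 0.0334
gripper_force: 42.6
```

```bash
python3 -m creep '[{"rx":0,"ry":0,"rz":0,"x":0,"y":0,"z":0.05,"hand":1},{"rx":0,"ry":0,"rz":0,"x":0,"y":0,"z":0.09,"hand":1},{"rx":0,"ry":0,"rz":-0.1,"x":0.02,"y":-0.05,"z":0.09,"hand":1},{"rx":0,"ry":0,"rz":-0.2,"x":0.04,"y":-0.1,"z":0.09,"hand":1},{"rx":0,"ry":0,"rz":-0.32,"x":0.065,"y":-0.155,"z":0.09,"hand":1}]' && python3 -m creep '[{"rx":0,"ry":0,"rz":0,"x":0.025,"y":-0.055,"z":0,"hand":1},{"rx":0,"ry":0,"rz":0,"x":0.053,"y":-0.11,"z":0,"hand":1},{"rx":0,"ry":0,"rz":0,"x":0.053,"y":-0.11,"z":0,"hand":1},{"rx":0,"ry":0,"rz":0,"x":0.053,"y":-0.11,"z":0,"hand":1},{"rx":0,"ry":0,"rz":0,"x":0.053,"y":-0.11,"z":0,"hand":1}]'
```

```text
clock: 17.38
tool_pos: [0.5101, 0.0425, 0.1189]
ee_rot: [[0.009, 1.0, 0.0], [1.0, -0.009, 0.0], [0.0, 0.0, -1.0]]
contact_force: [0.4, 0.4, -3.5]
grip_width: 0.0333
gripper_force: 41.7
clock: 18.0
tool_pos: [0.5623, -0.0653, 0.1188]
ee_rot: [[0.005, 1.0, -0.001], [1.0, -0.005, 0.001], [0.001, -0.001, -1.0]]
contact_force: [-0.7, 0.6, -2.2]
grip_width: 0.0331
gripper_force: 41.8
```

```bash
python3 -m creep '[{"rx":0,"ry":0,"rz":0,"x":0,"y":0,"z":-0.03,"hand":1},{"rx":0,"ry":0,"rz":0,"x":0,"y":0,"z":-0.055,"hand":1},{"rx":0,"ry":0,"rz":0,"x":0,"y":0,"z":-0.072,"hand":1},{"rx":0,"ry":0,"rz":0,"x":0,"y":0,"z":-0.082,"hand":1},{"rx":0,"ry":0,"rz":0,"x":0,"y":0,"z":-0.083,"hand":1}]' && python3 -m creep '[{"rx":0,"ry":0,"rz":0,"x":0,"y":0,"z":0,"hand":1},{"rx":0,"ry":0,"rz":0,"x":0,"y":0,"z":0,"hand":-0.2},{"rx":0,"ry":0,"rz":0,"x":0,"y":0,"z":0,"hand":-0.2},{"rx":0,"ry":0,"rz":0,"x":0,"y":0,"z":0,"hand":-0.2}]' && python3 -m creep '[{"rx":0,"ry":0,"rz":0,"x":0,"y":0,"z":0.03,"hand":-0.2},{"rx":0,"ry":0,"rz":0,"x":0,"y":0,"z":0.08,"hand":-0.2},{"rx":0,"ry":0,"rz":0,"x":0,"y":0.05,"z":0.11,"hand":-1},{"rx":0,"ry":0,"rz":0,"x":0,"y":0.11,"z":0.13,"hand":-1},{"rx":0,"ry":0,"rz":0.02,"x":0,"y":0.166,"z":0.13,"hand":-1}]' && python3 -m creep '[{"rx":0,"ry":0,"rz":0,"x":0,"y":0,"z":0,"hand":-1},{"rx":0,"ry":0,"rz":0,"x":0,"y":0,"z":0,"hand":-1}]' && python3 look.py 0.006; python3 - <<'E'
from plant import *
import cv2
cv2.imwrite('pics/w6.png',capture('wrist'))
E
```

```text
clock: 18.62
tool_pos: [0.5631, -0.0661, 0.0372]
ee_rot: [[0.006, 1.0, 0.001], [1.0, -0.006, 0.0], [0.0, 0.001, -1.0]]
contact_force: [-3.3, 2.2, 3.3]
grip_width: 0.0329
gripper_force: 42.8
clock: 19.12
tool_pos: [0.5634, -0.0669, 0.0365]
ee_rot: [[0.007, 1.0, 0.001], [1.0, -0.007, -0.0], [-0.0, 0.001, -1.0]]
contact_force: [-0.0, -0.2, -0.0]
grip_width: 0.0511
gripper_force: 0.0
clock: 19.75
tool_pos: [0.5648, 0.1008, 0.1693]
ee_rot: [[-0.013, 1.0, 0.006], [1.0, 0.013, 0.0], [0.0, 0.006, -1.0]]
contact_force: [1.0, 0.2, -0.2]
grip_width: 0.0853
gripper_force: 0.0
clock: 20.0
tool_pos: [0.5629, 0.0992, 0.1658]
ee_rot: [[-0.013, 1.0, -0.0], [1.0, 0.013, -0.001], [-0.001, -0.0, -1.0]]
contact_force: [0.4, -0.7, -0.8]
grip_width: 0.0857
gripper_force: 0.0
20.0 [0.5629 0.0992 0.1658] tool y yaw 0.013
0.93 [235.0, 314.0, 273.0, 349.0] [ 0.564  -0.0309  0.007 ] yaw90 0.007 err 0.315 shift [ 0.0011 -0.13  ]
0.81 [224.0, 139.0, 274.0, 200.0] [ 0.5584  0.1074 -0.0275] yaw90 -0.027 err 0.077 shift [-0.0045  0.0082]
```

View pics/w6.png

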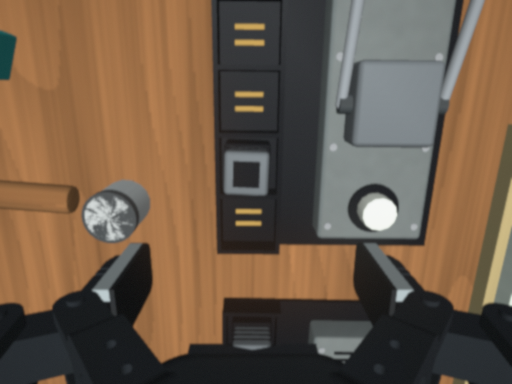

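Pack D stands in the dead unit's second pocket (246,172), and that unit's handle is down at the top right, clear of the gripper.

```bash
python3 -m creep '[{"rx":0,"ry":0,"rz":-0.02,"x":-0.0045,"y":0.008,"z":-0.04,"hand":-0.35},{"rx":0,"ry":0,"rz":-0.02,"x":-0.0045,"y":0.008,"z":-0.07,"hand":-0.35},{"rx":0,"ry":0,"rz":-0.02,"x":-0.0045,"y":0.008,"z":-0.105,"hand":-0.35},{"rx":0,"ry":0,"rz":-0.02,"x":-0.0045,"y":0.008,"z":-0.13,"hand":-0.35},{"rx":0,"ry":0,"rz":-0.02,"x":-0.0045,"y":0.008,"z":-0.13,"hand":-0.35}]' 40 && python3 -m creep '[{"rx":0,"ry":0,"rz":0,"x":0,"y":0,"z":0,"hand":1},{"rx":0,"ry":0,"rz":0,"x":0,"y":0,"z":0,"hand":1},{"rx":0,"ry":0,"rz":0,"x":0,"y":0,"z":0,"hand":1},{"rx":0,"ry":0,"rz":0,"x":0,"y":0,"z":0,"hand":1}]' 40
```

```text
clock: 20.78
tool_pos: [0.5559, 0.1058, 0.0331]
ee_rot: [[0.009, 1.0, -0.006], [1.0, -0.009, -0.001], [-0.001, -0.006, -1.0]]
contact_force: [-0.7, 0.3, 1.1]
grip_width: 0.0575
gripper_force: 0.0
clock: 21.28
tool_pos: [0.5597, 0.1071, 0.0379]
ee_rot: [[0.007, 1.0, 0.003], [1.0, -0.007, -0.001], [-0.001, 0.003, -1.0]]
contact_force: [-1.3, -1.7, 4.1]
grip_width: 0.0334
gripper_force: 41.5
```

```bash
python3 -m creep '[{"rx":0,"ry":0,"rz":0,"x":0,"y":0,"z":0.04,"hand":1},{"rx":0,"ry":0,"rz":0,"x":0,"y":0,"z":0.09,"hand":1},{"rx":0,"ry":0,"rz":0,"x":0,"y":-0.06,"z":0.09,"hand":1},{"rx":0,"ry":0,"rz":0,"x":0.002,"y":-0.12,"z":0.09,"hand":1},{"rx":0,"ry":0,"rz":0,"x":0.003,"y":-0.18,"z":0.09,"hand":1}]' && python3 -m creep '[{"rx":0,"ry":0,"rz":0,"x":0,"y":-0.046,"z":0,"hand":1},{"rx":0,"ry":0,"rz":0,"x":0,"y":-0.046,"z":0,"hand":1},{"rx":0,"ry":0,"rz":0,"x":0,"y":-0.046,"z":0,"hand":1},{"rx":0,"ry":0,"rz":0,"x":0,"y":-0.046,"z":0,"hand":1}]'
```

```text
clock: 21.9
tool_pos: [0.5612, -0.0736, 0.1254]
ee_rot: [[0.006, 1.0, -0.0], [1.0, -0.006, 0.001], [0.001, -0.0, -1.0]]
contact_force: [0.7, -0.4, -3.4]
grip_width: 0.033
gripper_force: 40.9
clock: 22.4
tool_pos: [0.5613, -0.1171, 0.1256]
ee_rot: [[0.005, 1.0, -0.001], [1.0, -0.005, 0.001], [0.001, -0.001, -1.0]]
contact_force: [0.2, 0.4, -2.5]
grip_width: 0.0334
gripper_force: 41.0
```

```bash
python3 -m creep '[{"rx":0,"ry":0,"rz":0,"x":0.0005,"y":-0.0015,"z":-0.03,"hand":1},{"rx":0,"ry":0,"rz":0,"x":0.0005,"y":-0.0015,"z":-0.06,"hand":1},{"rx":0,"ry":0,"rz":0,"x":0.0005,"y":-0.0015,"z":-0.078,"hand":1},{"rx":0,"ry":0,"rz":0,"x":0.0005,"y":-0.0015,"z":-0.088,"hand":1},{"rx":0,"ry":0,"rz":0,"x":0.0005,"y":-0.0015,"z":-0.089,"hand":1}]' && python3 -m creep '[{"rx":0,"ry":0,"rz":0,"x":0,"y":0,"z":0,"hand":1},{"rx":0,"ry":0,"rz":0,"x":0,"y":0,"z":0,"hand":-0.2},{"rx":0,"ry":0,"rz":0,"x":0,"y":0,"z":0,"hand":-0.2},{"rx":0,"ry":0,"rz":0,"x":0,"y":0,"z":0,"hand":-0.2}]' && python3 -m creep '[{"rx":0,"ry":0,"rz":0,"x":0,"y":0,"z":0.03,"hand":-0.2},{"rx":0,"ry":0,"rz":0,"x":0,"y":0,"z":0.08,"hand":-0.2},{"rx":0,"ry":0,"rz":0.18,"x":0,"y":0,"z":0.13,"hand":-0.2},{"rx":0,"ry":0,"rz":0.36,"x":0,"y":0,"z":0.17,"hand":-0.2},{"rx":0,"ry":0,"rz":0.54,"x":0,"y":0,"z":0.18,"hand":-0.2}]' && python3 -m creep '[{"rx":0,"ry":0,"rz":0.18,"x":-0.02,"y":-0.02,"z":0.01,"hand":0.2},{"rx":0,"ry":0,"rz":0.36,"x":-0.04,"y":-0.04,"z":0.02,"hand":0.2},{"rx":0,"ry":0,"rz":0.54,"x":-0.04,"y":-0.04,"z":0.03,"hand":0.2},{"rx":0,"ry":0,"rz":0.72,"x":-0.04,"y":-0.04,"z":0.03,"hand":0.2},{"rx":0,"ry":0,"rz":0.9,"x":-0.04,"y":-0.04,"z":0.03,"hand":0.2}]' && python3 -m creep '[{"rx":0,"ry":0,"rz":0.13,"x":0,"y":0,"z":0,"hand":0.2},{"rx":0,"ry":0,"rz":0.13,"x":0,"y":0,"z":0,"hand":0.2},{"rx":0,"ry":0,"rz":0.13,"x":0,"y":0,"z":0,"hand":0.2}]'
python3 - <<'E'
from h import *
s=sense();im=capture('wrist');cv2.imwrite('pics/w7.png',im);np.save('w1.npy',np.r_[s['tool_pos'],np.ravel(s['ee_rot'])])
E
python3 look.py 0.006
```

```text
clock: 23.02
tool_pos: [0.5626, -0.1198, 0.038]
ee_rot: [[0.006, 1.0, 0.001], [1.0, -0.006, -0.0], [-0.0, 0.001, -1.0]]
contact_force: [0.1, -0.4, -2.7]
grip_width: 0.0331
gripper_force: 40.9
clock: 23.52
tool_pos: [0.5625, -0.1204, 0.0377]
ee_rot: [[0.007, 1.0, 0.001], [1.0, -0.007, -0.0], [-0.0, 0.001, -1.0]]
contact_force: [0.1, -0.2, -0.0]
grip_width: 0.051
gripper_force: 0.0
clock: 24.15
tool_pos: [0.5638, -0.1208, 0.2219]
ee_rot: [[-0.513, 0.858, 0.007], [0.858, 0.513, -0.003], [-0.006, 0.005, -1.0]]
contact_force: [-0.0, -0.5, 0.1]
grip_width: 0.0509
gripper_force: 0.0
clock: 24.78
tool_pos: [0.522, -0.1604, 0.2477]
ee_rot: [[-0.991, 0.132, 0.001], [0.132, 0.991, -0.0], [-0.001, -0.0, -1.0]]
contact_force: [0.0, 0.2, 0.2]
grip_width: 0.0343
gripper_force: 0.0
clock: 25.15
tool_pos: [0.522, -0.1601, 0.2472]
ee_rot: [[-1.0, 0.01, 0.0], [0.01, 1.0, -0.0], [-0.0, -0.0, -1.0]]
contact_force: [-0.7, -0.1, -0.0]
grip_width: 0.0343
gripper_force: 0.0
25.2 [ 0.522  -0.1601  0.2472] tool y yaw 1.561
0.9 [273.0, 172.0, 311.0, 219.0] [ 0.562  -0.1199  0.0088] yaw90 0.009 err 0.071 shift [0.0401 0.0402]
0.78 [120.0, 174.0, 168.0, 218.0] [ 0.5616 -0.2788  1.5839] yaw90 0.013 err 0.083 shift [ 0.0396 -0.1186]
0.7 [225.0, 170.0, 262.0, 217.0] [ 0.5626 -0.1708 -0.0251] yaw90 -0.025 err 0.084 shift [ 0.0407 -0.0106]
```

View pics/w7.png

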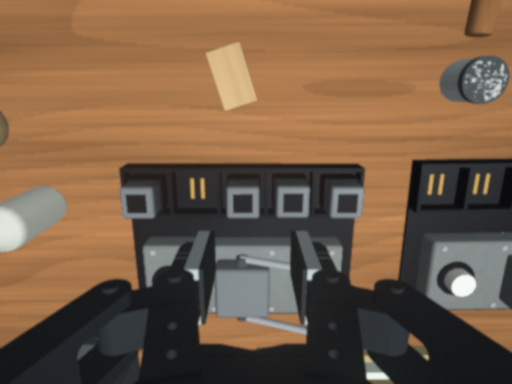

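All four packs sit in the live tray, at (143,203), (242,200), (292,200) and (346,200), and the bench shows none left. Next I bring the opened fingers over the dropped bar.

```bash
python3 -m creep '[{"rx":0,"ry":0,"rz":0,"x":0.05,"y":0.02,"z":0,"hand":0.2},{"rx":0,"ry":0,"rz":0,"x":0.1,"y":0.04,"z":-0.02,"hand":0.2},{"rx":0,"ry":0,"rz":0,"x":0.145,"y":0.063,"z":-0.05,"hand":0.2},{"rx":0,"ry":0,"rz":0,"x":0.145,"y":0.063,"z":-0.1,"hand":0.2},{"rx":0,"ry":0,"rz":0,"x":0.145,"y":0.063,"z":-0.135,"hand":0.2}]' && python3 -m creep '[{"rx":0,"ry":0,"rz":0,"x":0,"y":0,"z":0,"hand":0.2},{"rx":0,"ry":0,"rz":0,"x":0,"y":0,"z":0,"hand":0.2}]'
python3 - <<'E'
from h import *
s=sense();im=capture('wrist');c=cam('wrist',s);cv2.imwrite('pics/w8.png',im);print(s['tool_pos'])
print('exp bar ends',proj(l2w([[.072,.0754,.0767],[.138,.0754,.0767]],[.5614,-.1718,-.0068]),c).round(0).tolist())
for d in boxes_of('wrist','lever_a'):print(d)
E
```

```text
clock: 25.92
tool_pos: [0.6665, -0.0962, 0.1083]
ee_rot: [[-1.0, 0.007, -0.004], [0.007, 1.0, 0.001], [0.004, 0.001, -1.0]]
contact_force: [0.2, 0.0, 0.0]
grip_width: 0.0338
gripper_force: 0.0
clock: 26.18
tool_pos: [0.6677, -0.0974, 0.114]
ee_rot: [[-1.0, 0.008, 0.002], [0.008, 1.0, -0.001], [-0.002, -0.001, -1.0]]
contact_force: [0.6, -0.0, 1.1]
grip_width: 0.0346
gripper_force: 0.0
[ 0.667681   -0.09740499  0.11395563]
exp bar ends [[254.0, 159.0], [254.0, 269.0]]
{'box': [123.0, 139.2, 263.4, 287.4], 'confidence': 0.88}
```

View pics/w8.png

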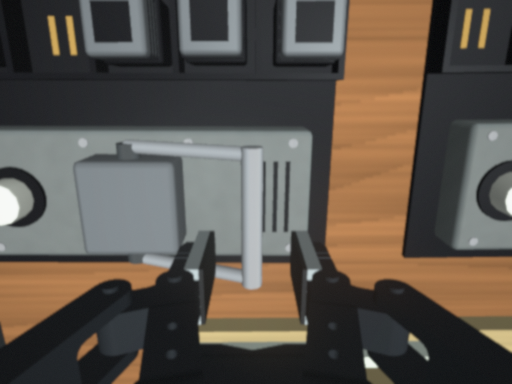

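The bar is at column 252, rows 147–288, centred between the fingers (200 and 305), which agrees with the prediction (254). Descending to cage it.

```bash
python3 -m creep '[{"rx":0,"ry":0,"rz":0,"x":0,"y":0,"z":-0.02,"hand":0.2},{"rx":0,"ry":0,"rz":0,"x":0,"y":0,"z":-0.04,"hand":0.2},{"rx":0,"ry":0,"rz":0,"x":0,"y":0,"z":-0.06,"hand":0.2},{"rx":0,"ry":0,"rz":0,"x":0,"y":0,"z":-0.06,"hand":0.5},{"rx":0,"ry":0,"rz":0,"x":0,"y":0,"z":-0.06,"hand":0.5}]' 20 && python3 -m creep '[{"rx":0,"ry":0,"rz":0,"x":0,"y":-0.004,"z":0.008,"hand":0.5},{"rx":0,"ry":0,"rz":0,"x":0,"y":-0.008,"z":0.0165,"hand":0.5},{"rx":0,"ry":0,"rz":0,"x":0,"y":-0.014,"z":0.024,"hand":0.5},{"rx":0,"ry":0,"rz":0,"x":0,"y":-0.021,"z":0.032,"hand":0.5},{"rx":0,"ry":0,"rz":0,"x":0,"y":-0.029,"z":0.038,"hand":0.5}]'
```

```text
clock: 26.9
tool_pos: [0.6675, -0.0973, 0.0532]
ee_rot: [[-1.0, 0.008, 0.001], [0.008, 1.0, -0.0], [-0.001, -0.0, -1.0]]
contact_force: [0.2, 0.4, 0.5]
grip_width: 0.0213
gripper_force: 0.0
clock: 27.52
tool_pos: [0.6675, -0.1198, 0.0941]
ee_rot: [[-1.0, 0.004, 0.003], [0.004, 1.0, 0.013], [-0.003, 0.013, -1.0]]
contact_force: [-4.8, 15.7, 13.1]
grip_width: 0.0214
gripper_force: 8.1
```

```bash
python3 -m creep '[{"rx":0,"ry":0,"rz":0,"x":0,"y":0.002,"z":0,"hand":0.5},{"rx":0,"ry":0,"rz":0,"x":0,"y":0.004,"z":0,"hand":0.5}]'; python3 - <<'E'
from h import *
s=sense();im=capture('wrist');c=cam('wrist',s);a=cv2.resize(im,(400,300));b=capture('scene')
b=cv2.resize(b[190:290,190:320],(400,300),interpolation=cv2.INTER_CUBIC);cv2.imwrite('pics/w9.png',np.hstack([a,b]))
print(s['contact_force'],s['tool_pos'],s['gripper_force'],s['ft_torque'])
E
```

```text
clock: 27.78
tool_pos: [0.6677, -0.1227, 0.0912]
ee_rot: [[-1.0, 0.008, 0.002], [0.008, 1.0, -0.001], [-0.002, -0.001, -1.0]]
contact_force: [0.9, 0.9, -0.5]
grip_width: 0.0213
gripper_force: 0.3
[ 0.94520254  0.92252513 -0.54150959] [ 0.66772674 -0.12266239  0.09119087] 0.2931459154933691 [ 0.13015816 -0.15193097  0.00708971]
```

View pics/w9.png

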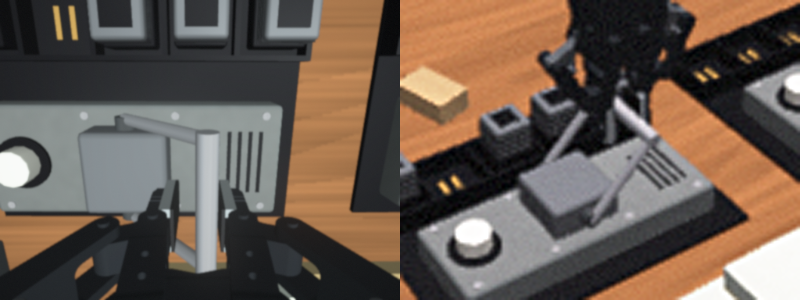

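The left half shows the bar caged between the fingers at (205,200). In the right half the handle is partly raised and nothing is snagged. The force is back to about 1 N, so the spike was a transient, and I continue more slowly.

```bash
python3 -m creep '[{"rx":0,"ry":0,"rz":0,"x":0,"y":-0.005,"z":0.001,"hand":0.5},{"rx":0,"ry":0,"rz":0,"x":0,"y":-0.009,"z":0.003,"hand":0.5},{"rx":0,"ry":0,"rz":0,"x":0,"y":-0.013,"z":0.006,"hand":0.5},{"rx":0,"ry":0,"rz":0,"x":0,"y":-0.017,"z":0.008,"hand":0.5},{"rx":0,"ry":0,"rz":0,"x":0,"y":-0.021,"z":0.01,"hand":0.5}]' && python3 -m creep '[{"rx":0,"ry":0,"rz":0,"x":0,"y":-0.004,"z":0.0015,"hand":0.5},{"rx":0,"ry":0,"rz":0,"x":0,"y":-0.009,"z":0.003,"hand":0.5},{"rx":0,"ry":0,"rz":0,"x":0,"y":-0.014,"z":0.004,"hand":0.5},{"rx":0,"ry":0,"rz":0,"x":0,"y":-0.018,"z":0.005,"hand":0.5},{"rx":0,"ry":0,"rz":0,"x":0,"y":-0.022,"z":0.005,"hand":0.5}]' && python3 -m creep '[{"rx":0,"ry":0,"rz":0,"x":0,"y":-0.004,"z":0,"hand":0.5},{"rx":0,"ry":0,"rz":0,"x":0,"y":-0.009,"z":0,"hand":0.5},{"rx":0,"ry":0,"rz":0,"x":0,"y":-0.014,"z":-0.001,"hand":0.5},{"rx":0,"ry":0,"rz":0,"x":0,"y":-0.018,"z":-0.001,"hand":0.5},{"rx":0,"ry":0,"rz":0,"x":0,"y":-0.021,"z":-0.001,"hand":0.5}]'
```

```text
clock: 28.5
tool_pos: [0.6668, -0.1437, 0.1002]
ee_rot: [[-1.0, 0.008, -0.0], [0.008, 1.0, -0.0], [0.0, -0.0, -1.0]]
contact_force: [0.1, -0.0, 0.3]
grip_width: 0.0213
gripper_force: 0.2
clock: 29.12
tool_pos: [0.667, -0.1655, 0.1052]
ee_rot: [[-1.0, 0.008, 0.0], [0.008, 1.0, -0.0], [-0.0, -0.0, -1.0]]
contact_force: [-0.4, 1.3, -0.1]
grip_width: 0.0212
gripper_force: 0.1
clock: 29.75
tool_pos: [0.6669, -0.1865, 0.104]
ee_rot: [[-1.0, 0.008, -0.0], [0.008, 1.0, -0.0], [0.0, -0.0, -1.0]]
contact_force: [0.5, -0.7, -0.1]
grip_width: 0.0216
gripper_force: 0.0
```

```bash
python3 -m creep '[{"rx":0,"ry":0,"rz":0,"x":0,"y":0,"z":0,"hand":0.2},{"rx":0,"ry":0,"rz":0,"x":0,"y":0,"z":0,"hand":0.2},{"rx":0,"ry":0,"rz":0,"x":0,"y":0,"z":0.03,"hand":0.2},{"rx":0,"ry":0,"rz":0,"x":0,"y":0,"z":0.06,"hand":0.2},{"rx":0,"ry":0,"rz":0,"x":0,"y":0,"z":0.1,"hand":0.2}]' && python3 -m creep '[{"rx":0,"ry":0,"rz":0,"x":-0.04,"y":-0.02,"z":0.03,"hand":1},{"rx":0,"ry":0,"rz":0,"x":-0.08,"y":-0.04,"z":0.05,"hand":1},{"rx":0,"ry":0,"rz":0,"x":-0.12,"y":-0.07,"z":0.05,"hand":1},{"rx":0,"ry":0,"rz":0,"x":-0.12,"y":-0.07,"z":0.05,"hand":1},{"rx":0,"ry":0,"rz":0,"x":-0.12,"y":-0.07,"z":0.05,"hand":1}]'
cat > lev.py <<'E'
from h import *
U=[.5614,-.1718,-.0068]
s=sense();print(s['clock'])
for n in('wrist','top','scene'):
    im=capture(n);c=cam(n,s)
    for t,th in(('up',-.17),('dn',1.23)):
        print(n,t,proj(l2w([[x,.08*np.sin(th),.05+.08*np.cos(th)] for x in(.068,.142)],U),c).round(0).tolist())
    for d in boxes_of(n,'lever_a'):print('  ',round(d['confidence'],2),np.round(d['box']).tolist())
    cv2.imwrite(f'pics/lev_{n}_{int(s["clock"])}.png',im)
E
python3 lev.py; python3 look.py 0.006
```

```text
clock: 30.38
tool_pos: [0.6663, -0.1856, 0.2039]
ee_rot: [[-1.0, 0.007, -0.002], [0.007, 1.0, 0.001], [0.002, 0.001, -1.0]]
contact_force: [0.5, -0.0, -0.4]
grip_width: 0.0341
gripper_force: 0.0
clock: 31.0
tool_pos: [0.5471, -0.2559, 0.2542]
ee_rot: [[-1.0, 0.008, 0.001], [0.008, 1.0, 0.0], [-0.001, 0.0, -1.0]]
contact_force: [-0.2, 0.4, -0.6]
grip_width: 0.0001
gripper_force: 0.0
31.0
wrist up [[333.0, 269.0], [328.0, 339.0]]
wrist dn [[408.0, 243.0], [400.0, 305.0]]
   0.92 [324.0, 228.0, 340.0, 274.0]
top up [[331.0, 136.0], [330.0, 111.0]]
top dn [[299.0, 140.0], [299.0, 116.0]]
   0.53 [188.0, 120.0, 213.0, 146.0]
   0.51 [325.0, 110.0, 332.0, 136.0]
   0.39 [178.0, 113.0, 261.0, 178.0]
scene up [[230.0, 223.0], [246.0, 239.0]]
scene dn [[261.0, 227.0], [278.0, 242.0]]
   0.7 [226.0, 222.0, 252.0, 263.0]
   0.49 [332.0, 182.0, 375.0, 216.0]
31.3 [ 0.5476 -0.2555  0.2537] tool y yaw 1.564
0.93 [308.0, 148.0, 356.0, 191.0] [ 0.5626 -0.1715  0.0208] yaw90 0.021 err 0.076 shift [0.0151 0.084 ]
0.74 [212.0, 149.0, 249.0, 192.0] [ 0.5616 -0.2796  1.5582] yaw90 -0.013 err 0.052 shift [ 0.014  -0.0241]
0.69 [404.0, 148.0, 462.0, 193.0] [ 0.5636 -0.0648 -0.0358] yaw90 -0.036 err 0.092 shift [0.0161 0.1906]
0.68 [350.0, 149.0, 403.0, 193.0] [ 0.5623 -0.1205  1.5808] yaw90 0.01 err 0.05 shift [0.0147 0.135 ]
```

The handle is up and all four packs are in their pockets. Second press.

```bash
python3 -m creep '[{"rx":0,"ry":0,"rz":0,"x":0.05,"y":-0.002,"z":0,"hand":1},{"rx":0,"ry":0,"rz":0,"x":0.1,"y":-0.002,"z":-0.03,"hand":1},{"rx":0,"ry":0,"rz":0,"x":0.1185,"y":-0.002,"z":-0.07,"hand":1},{"rx":0,"ry":0,"rz":0,"x":0.1185,"y":-0.002,"z":-0.11,"hand":1},{"rx":0,"ry":0,"rz":0,"x":0.1185,"y":-0.002,"z":-0.15,"hand":1}]' && python3 -m creep '[{"rx":0,"ry":0,"rz":0,"x":0,"y":0,"z":-0.02,"hand":1},{"rx":0,"ry":0,"rz":0,"x":0,"y":0,"z":-0.035,"hand":1},{"rx":0,"ry":0,"rz":0,"x":0,"y":0,"z":-0.042,"hand":1},{"rx":0,"ry":0,"rz":0,"x":0,"y":0,"z":-0.042,"hand":1}]'
```

```text
clock: 32.02
tool_pos: [0.6659, -0.2577, 0.1021]
ee_rot: [[-1.0, 0.007, -0.0], [0.007, 1.0, 0.0], [0.0, 0.0, -1.0]]
contact_force: [0.5, -0.2, 0.4]
grip_width: 0.0002
gripper_force: 0.0
clock: 32.52
tool_pos: [0.6656, -0.2582, 0.0623]
ee_rot: [[-1.0, 0.008, 0.0], [0.008, 1.0, -0.0], [-0.0, -0.0, -1.0]]
contact_force: [0.5, 1.1, -0.3]
grip_width: 0.0002
gripper_force: 0.0
```

```bash
python3 -m creep '[{"rx":0,"ry":0,"rz":0,"x":0,"y":0,"z":-0.008,"hand":1},{"rx":0,"ry":0,"rz":0,"x":0,"y":0,"z":-0.012,"hand":1},{"rx":0,"ry":0,"rz":0,"x":0,"y":0,"z":-0.0145,"hand":1},{"rx":0,"ry":0,"rz":0,"x":0,"y":0,"z":-0.0145,"hand":1}]'
```

```text
clock: 33.02
tool_pos: [0.6664, -0.2586, 0.0489]
ee_rot: [[-1.0, 0.008, 0.002], [0.008, 1.0, -0.001], [-0.002, -0.001, -1.0]]
contact_force: [1.0, -0.7, 5.0]
grip_width: 0.0002
gripper_force: 2.2
```

```bash
python3 -m creep '[{"rx":0,"ry":0,"rz":0,"x":0,"y":0,"z":-0.001,"hand":1},{"rx":0,"ry":0,"rz":0,"x":0,"y":0,"z":-0.0018,"hand":1},{"rx":0,"ry":0,"rz":0,"x":0,"y":0,"z":-0.0018,"hand":1}]' && python3 -m creep '[{"rx":0,"ry":0,"rz":0,"x":0,"y":0,"z":0.03,"hand":1},{"rx":0,"ry":0,"rz":0,"x":0,"y":0,"z":0.08,"hand":1},{"rx":0,"ry":0,"rz":0,"x":-0.04,"y":0.03,"z":0.13,"hand":1},{"rx":0,"ry":0,"rz":0,"x":-0.08,"y":0.06,"z":0.18,"hand":0.2},{"rx":0,"ry":0,"rz":0,"x":-0.12,"y":0.09,"z":0.2,"hand":0.2}]' && python3 -m creep '[{"rx":0,"ry":0,"rz":0,"x":0,"y":0.01,"z":0,"hand":0.2},{"rx":0,"ry":0,"rz":0,"x":0,"y":0.01,"z":0,"hand":0.2},{"rx":0,"ry":0,"rz":0,"x":0,"y":0.01,"z":0,"hand":0.2}]' && python3 lev.py
```

```text
clock: 33.4
tool_pos: [0.6664, -0.2586, 0.0481]
ee_rot: [[-1.0, 0.008, 0.003], [0.008, 1.0, -0.001], [-0.003, -0.001, -1.0]]
contact_force: [-1.8, 0.1, 8.4]
grip_width: -0.0
gripper_force: 4.1
clock: 34.02
tool_pos: [0.5494, -0.1712, 0.2437]
ee_rot: [[-1.0, 0.008, 0.0], [0.008, 1.0, -0.0], [-0.0, -0.0, -1.0]]
contact_force: [0.3, 0.2, 0.8]
grip_width: 0.0337
gripper_force: 0.0
clock: 34.4
tool_pos: [0.5502, -0.1621, 0.2403]
ee_rot: [[-1.0, 0.008, -0.003], [0.008, 1.0, 0.001], [0.003, 0.001, -1.0]]
contact_force: [1.4, -0.8, -1.0]
grip_width: 0.0343
gripper_force: 0.0
34.4
wrist up [[225.0, 275.0], [227.0, 349.0]]
wrist dn [[319.0, 248.0], [316.0, 312.0]]
   0.75 [239.0, 235.0, 295.0, 312.0]
   0.36 [116.0, 139.0, 373.0, 312.0]
top up [[331.0, 136.0], [330.0, 111.0]]
top dn [[299.0, 140.0], [299.0, 116.0]]
   0.8 [187.0, 119.0, 220.0, 146.0]
   0.55 [298.0, 112.0, 318.0, 143.0]
scene up [[230.0, 223.0], [246.0, 239.0]]
scene dn [[261.0, 227.0], [278.0, 242.0]]
   0.87 [243.0, 225.0, 279.0, 263.0]
   0.51 [350.0, 185.0, 375.0, 215.0]
```

The handle has dropped again. Lifting it a second time, more slowly.

```bash
python3 -m creep '[{"rx":0,"ry":0,"rz":0,"x":0.04,"y":0.022,"z":0,"hand":0.2},{"rx":0,"ry":0,"rz":0,"x":0.08,"y":0.044,"z":-0.02,"hand":0.2},{"rx":0,"ry":0,"rz":0,"x":0.117,"y":0.065,"z":-0.05,"hand":0.2},{"rx":0,"ry":0,"rz":0,"x":0.117,"y":0.065,"z":-0.1,"hand":0.2},{"rx":0,"ry":0,"rz":0,"x":0.117,"y":0.065,"z":-0.13,"hand":0.2}]' && python3 -m creep '[{"rx":0,"ry":0,"rz":0,"x":0,"y":0,"z":0,"hand":0.2},{"rx":0,"ry":0,"rz":0,"x":0,"y":0,"z":0,"hand":0.2}]'
```

```text
clock: 35.33
tool_pos: [0.6664, -0.0959, 0.1085]
ee_rot: [[-1.0, 0.007, -0.005], [0.007, 1.0, 0.001], [0.005, 0.001, -1.0]]
contact_force: [-1.1, -0.9, 0.4]
grip_width: 0.0345
gripper_force: 0.0
clock: 35.58
tool_pos: [0.668, -0.0971, 0.1144]
ee_rot: [[-1.0, 0.008, 0.002], [0.008, 1.0, -0.001], [-0.002, -0.001, -1.0]]
contact_force: [1.0, -0.1, 1.2]
grip_width: 0.0341
gripper_force: 0.0
```

```bash
python3 -m creep '[{"rx":0,"ry":0,"rz":0,"x":0,"y":0,"z":-0.02,"hand":0.2},{"rx":0,"ry":0,"rz":0,"x":0,"y":0,"z":-0.04,"hand":0.2},{"rx":0,"ry":0,"rz":0,"x":0,"y":0,"z":-0.06,"hand":0.2},{"rx":0,"ry":0,"rz":0,"x":0,"y":0,"z":-0.06,"hand":0.5},{"rx":0,"ry":0,"rz":0,"x":0,"y":0,"z":-0.06,"hand":0.5}]' 20 && python3 -m creep '[{"rx":0,"ry":0,"rz":0,"x":0,"y":-0.003,"z":0.004,"hand":0.5},{"rx":0,"ry":0,"rz":0,"x":0,"y":-0.005,"z":0.008,"hand":0.5},{"rx":0,"ry":0,"rz":0,"x":0,"y":-0.007,"z":0.012,"hand":0.5},{"rx":0,"ry":0,"rz":0,"x":0,"y":-0.01,"z":0.0165,"hand":0.5},{"rx":0,"ry":0,"rz":0,"x":0,"y":-0.013,"z":0.02,"hand":0.5}]' && python3 -m creep '[{"rx":0,"ry":0,"rz":0,"x":0,"y":-0.003,"z":0.004,"hand":0.5},{"rx":0,"ry":0,"rz":0,"x":0,"y":-0.006,"z":0.008,"hand":0.5},{"rx":0,"ry":0,"rz":0,"x":0,"y":-0.009,"z":0.011,"hand":0.5},{"rx":0,"ry":0,"rz":0,"x":0,"y":-0.012,"z":0.014,"hand":0.5},{"rx":0,"ry":0,"rz":0,"x":0,"y":-0.015,"z":0.017,"hand":0.5}]'
```

```text
clock: 36.2
tool_pos: [0.668, -0.097, 0.054]
ee_rot: [[-1.0, 0.008, 0.002], [0.008, 1.0, -0.0], [-0.002, -0.0, -1.0]]
contact_force: [0.0, 0.4, 0.0]
grip_width: 0.0214
gripper_force: 0.0
clock: 36.83
tool_pos: [0.6678, -0.1072, 0.0738]
ee_rot: [[-1.0, 0.006, 0.002], [0.006, 1.0, 0.005], [-0.002, 0.005, -1.0]]
contact_force: [0.2, 8.4, 3.6]
grip_width: 0.021
gripper_force: 4.0
clock: 37.45
tool_pos: [0.6678, -0.1194, 0.0927]
ee_rot: [[-1.0, 0.004, 0.003], [0.004, 1.0, 0.009], [-0.003, 0.009, -1.0]]
contact_force: [-1.8, 12.0, 10.0]
grip_width: 0.0214
gripper_force: 6.1
```

```bash
python3 -m creep '[{"rx":0,"ry":0,"rz":0,"x":0,"y":0.003,"z":0.001,"hand":0.5},{"rx":0,"ry":0,"rz":0,"x":0,"y":0.003,"z":0.001,"hand":0.5},{"rx":0,"ry":0,"rz":0,"x":0,"y":-0.002,"z":0.002,"hand":0.5},{"rx":0,"ry":0,"rz":0,"x":0,"y":-0.006,"z":0.004,"hand":0.5},{"rx":0,"ry":0,"rz":0,"x":0,"y":-0.01,"z":0.007,"hand":0.5}]' && python3 -m creep '[{"rx":0,"ry":0,"rz":0,"x":0,"y":-0.004,"z":0.002,"hand":0.5},{"rx":0,"ry":0,"rz":0,"x":0,"y":-0.008,"z":0.004,"hand":0.5},{"rx":0,"ry":0,"rz":0,"x":0,"y":-0.012,"z":0.0055,"hand":0.5},{"rx":0,"ry":0,"rz":0,"x":0,"y":-0.016,"z":0.007,"hand":0.5},{"rx":0,"ry":0,"rz":0,"x":0,"y":-0.02,"z":0.008,"hand":0.5}]' && python3 -m creep '[{"rx":0,"ry":0,"rz":0,"x":0,"y":-0.004,"z":0.001,"hand":0.5},{"rx":0,"ry":0,"rz":0,"x":0,"y":-0.008,"z":0.001,"hand":0.5},{"rx":0,"ry":0,"rz":0,"x":0,"y":-0.012,"z":0.001,"hand":0.5},{"rx":0,"ry":0,"rz":0,"x":0,"y":-0.016,"z":0.001,"hand":0.5},{"rx":0,"ry":0,"rz":0,"x":0,"y":-0.02,"z":0.001,"hand":0.5}]' && python3 -m creep '[{"rx":0,"ry":0,"rz":0,"x":0,"y":-0.004,"z":0,"hand":0.5},{"rx":0,"ry":0,"rz":0,"x":0,"y":-0.008,"z":0,"hand":0.5},{"rx":0,"ry":0,"rz":0,"x":0,"y":-0.011,"z":-0.001,"hand":0.5},{"rx":0,"ry":0,"rz":0,"x":0,"y":-0.011,"z":-0.001,"hand":0.5}]'
```

```text
clock: 38.08
tool_pos: [0.6674, -0.1351, 0.0974]
ee_rot: [[-1.0, 0.007, 0.0], [0.007, 1.0, -0.001], [-0.0, -0.001, -1.0]]
contact_force: [-0.1, 0.3, -0.1]
grip_width: 0.0213
gripper_force: 0.4
clock: 38.7
tool_pos: [0.6672, -0.1552, 0.1047]
ee_rot: [[-1.0, 0.008, -0.0], [0.008, 1.0, -0.0], [0.0, -0.0, -1.0]]
contact_force: [0.3, -0.3, 0.7]
grip_width: 0.0213
gripper_force: 0.2
clock: 39.33
tool_pos: [0.6672, -0.175, 0.1057]
ee_rot: [[-1.0, 0.008, -0.0], [0.008, 1.0, -0.0], [0.0, -0.0, -1.0]]
contact_force: [-0.2, -0.6, 0.2]
grip_width: 0.0211
gripper_force: 0.1
clock: 39.83
tool_pos: [0.6671, -0.186, 0.1045]
ee_rot: [[-1.0, 0.008, -0.0], [0.008, 1.0, 0.0], [0.0, 0.0, -1.0]]
contact_force: [0.2, -0.4, 0.1]
grip_width: 0.0213
gripper_force: 0.0
```

```bash
python3 -m creep '[{"rx":0,"ry":0,"rz":0,"x":0,"y":0,"z":0,"hand":0.2},{"rx":0,"ry":0,"rz":0,"x":0,"y":0,"z":0,"hand":0.2},{"rx":0,"ry":0,"rz":0,"x":0,"y":0,"z":0.03,"hand":0.2},{"rx":0,"ry":0,"rz":0,"x":0,"y":0,"z":0.06,"hand":0.2},{"rx":0,"ry":0,"rz":0,"x":0,"y":0,"z":0.1,"hand":0.2}]' && python3 -m creep '[{"rx":0,"ry":0,"rz":0,"x":-0.05,"y":0.01,"z":0.03,"hand":0.2},{"rx":0,"ry":0,"rz":0,"x":-0.1,"y":0.02,"z":0.05,"hand":0.2},{"rx":0,"ry":0,"rz":0,"x":-0.15,"y":0.02,"z":0.06,"hand":0.2},{"rx":0,"ry":0,"rz":0,"x":-0.18,"y":0.02,"z":0.06,"hand":0.2},{"rx":0,"ry":0,"rz":0,"x":-0.18,"y":0.02,"z":0.06,"hand":0.2}]' && python3 lev.py; python3 look.py 0.006; python3 - <<'E'
from h import *
print([np.round(d['box']).tolist()+[round(d['confidence'],2)] for d in boxes_of('top','pack1') if d['confidence']>.25])
a=cv2.imread(sorted(__import__('glob').glob('pics/lev_top_*'),key=lambda f:int(f.split('_')[-1][:-4]))[-1])
b=cv2.imread(sorted(__import__('glob').glob('pics/lev_scene_*'),key=lambda f:int(f.split('_')[-1][:-4]))[-1])
cv2.imwrite('pics/fin.png',np.hstack([cv2.resize(a[90:250,150:430],(400,300)),cv2.resize(b[130:310,80:400],(400,300))]))
E
```

```text
clock: 40.45
tool_pos: [0.6666, -0.1853, 0.2045]
ee_rot: [[-1.0, 0.008, -0.002], [0.008, 1.0, 0.001], [0.002, 0.001, -1.0]]
contact_force: [-0.2, 0.5, 0.1]
grip_width: 0.0338
gripper_force: 0.0
clock: 41.08
tool_pos: [0.4859, -0.1655, 0.2659]
ee_rot: [[-1.0, 0.009, 0.001], [0.009, 1.0, -0.001], [-0.001, -0.001, -1.0]]
contact_force: [1.2, -0.1, 0.4]
grip_width: 0.0339
gripper_force: 0.0
41.075
wrist up [[233.0, 320.0], [234.0, 382.0]]
wrist dn [[316.0, 290.0], [313.0, 345.0]]
   0.97 [222.0, 273.0, 247.0, 347.0]
top up [[331.0, 136.0], [330.0, 111.0]]
top dn [[299.0, 140.0], [299.0, 116.0]]
   0.6 [189.0, 119.0, 217.0, 146.0]
   0.53 [325.0, 109.0, 334.0, 143.0]
scene up [[230.0, 223.0], [246.0, 239.0]]
scene dn [[261.0, 227.0], [278.0, 242.0]]
   0.72 [227.0, 222.0, 253.0, 262.0]
   0.72 [339.0, 184.0, 374.0, 215.0]
41.375 [ 0.488  -0.1657  0.2642] tool y yaw 1.564
0.85 [230.0, 195.0, 266.0, 239.0] [ 0.5621 -0.1713  1.5669] yaw90 -0.004 err 0.074 shift [ 0.0741 -0.0056]
0.79 [275.0, 198.0, 309.0, 243.0] [ 0.5622 -0.1201  0.0093] yaw90 0.009 err 0.185 shift [0.0742 0.0456]
0.63 [133.0, 200.0, 179.0, 239.0] [ 0.5618 -0.2791 -0.0644] yaw90 -0.064 err 0.083 shift [ 0.0738 -0.1134]
[[199.0, 228.0, 214.0, 245.0, 0.75], [285.0, 156.0, 295.0, 170.0, 0.67], [172.0, 203.0, 187.0, 215.0, 0.66], [302.0, 159.0, 315.0, 173.0, 0.61], [239.0, 194.0, 254.0, 208.0, 0.57], [316.0, 155.0, 327.0, 167.0, 0.54], [325.0, 111.0, 335.0, 141.0, 0.37]]
```

View pics/fin.png

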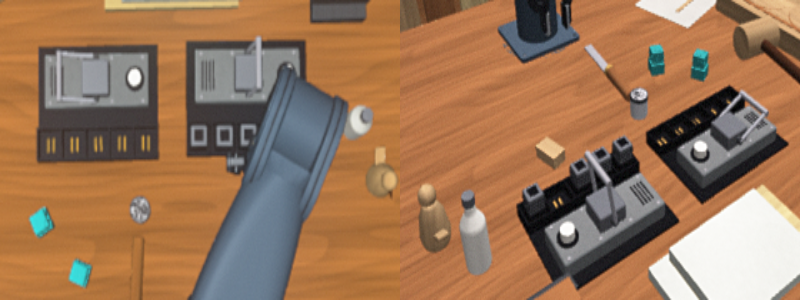

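The final view shows the live handle up at (258,62) in the left half and (597,165) in the right half. All four packs stand in the live tray, and the dead unit's pockets are empty with its handle down. Bystanders and the turquoise pieces are where they started, and the robot is clear.

```bash
python3 -c "
from plant import *
print(finish_job())"
```

```text
the job is handed in; nothing more can be done
None
```

I've handed the job in: all four packs are in the live unit's pockets, its test button dropped the handle both times and I lifted it back up each time, and the dead unit's handle is still down; the hand-in returned no verdict.

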